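Flip the hex key and tighten the clamp-band bolt of a pressure vessel

TASK

The clamp-band bolt of the pressure vessel has been run down finger-tight and the hex key still stands in it by its long arm. Draw the key out, lay it down flat and let go, take it again by its long arm, put its short arm fully into the bolt, and with the long arm as a lever turn the stiff bolt clockwise (seen from its head) until it will not turn any further. Then draw the key out and leave it lying flat inside the steel tray; do not disturb the wash bottle or the pen.

Things in the scene. Friction and masses are not known exactly. Their poses are not given: they have to be found in the camera images.
- pressure_vessel: Fixed steel vessel: 152 mm round foot (origin: its centre, on the bench), 132 mm clamp band, gauge on top, 233 mm high. Its x axis points away from the robot, within 0.25 rad. Two 52 x 36 mm lugs stick out of the band on its right (-y) side and hold the clamp bolt: level, along x, 92 mm right of the origin and 138 mm up.
- bolt_socket (a point): Centre of the mouth of the bolt's hexagon socket: 17 mm, 33 mm deep, blind, not chamfered, 0.6 mm play, in a round 32 mm head that faces the robot, 70 mm nearer than the vessel's middle. x runs level along the bolt INTO the head. The frame turns with the bolt: at joint value q its y axis (level and to the left at q = 0) is rolled by +q about x.
- socket_bottom (a point): Centre of the socket's bottom, 33 mm behind its mouth on the bolt's axis.
- hex_key: L-shaped dark steel hex key, 17 mm across flats, 19.6 mm across corners, 0.45 kg. Origin: the elbow, where the arms' axes cross. x along the long arm (176 mm from the elbow to its tip), y along the short arm (72 mm), z square to both. Lying flat, the axes are 9.8 mm above the surface. Fingers closing along y hold the long arm by its flats.
- key_centre (a point): On the long arm's axis, 70 mm from the elbow, near the centre of mass; axes as hex_key. At the start the long arm is 32 mm deep in the socket, along the bolt, drooping by up to 0.1 rad at the elbow; the short arm points left and 0.4 to 0.5 rad down.
- key_long_tip (a point): Centre of the end face of the key's long arm; axes as hex_key.
- key_short_tip (a point): Centre of the end face of the key's short arm; axes as hex_key. An arm enters the socket when the key is rolled about the bolt's x by q - 0.50 rad from level (q: joint value), or 60 degrees from that, within 3 degrees. So with the short arm in and the long arm to the right, the long arm's end stands 0.50 - q rad above level at first.
- band_bolt (a joint): Bolt angle q: 0 to 0.1 rad at the start; grows clockwise seen from the head (a lever to its right goes down); dead stop at 0.75 rad, when the lugs meet. Stiff: 0.8 N m to move, 1.0 N m at the stop; stays where left, also with the key's weight on it. The key winds up about 0.2 rad against the bolt. Forced on past the stop the key rides over; drawn out under load it jams.
- tray_floor (a point): Centre of the inner floor, 3 mm above the bench, of a fixed shallow open steel tray, 160 x 220 mm outside, 20 mm high, walls 3 mm. z up, y along its 220 mm side (to the left, within 0.15 rad).
- wash_bottle: Bystander: plastic wash bottle with a red top, 70 mm across, 164 mm high, standing left of the vessel; origin under its middle.
- blue_pen_1: Bystander: blue and black pen, 130 mm long, lying on the bench to the right of the vessel; origin under its middle.

How it is judged (in metres and radians):
On the way, in this order (a step that is already met when the one before it is completed fails the run):
1. the key is drawn out of the bolt (distance between key_long_tip and socket_bottom above 0.045 m), for 0.05 s.
2. the key has been laid down flat on the bench or in the tray and let go (height (world z) of key_centre below 0.025 m and angle between key_centre's own z axis and vertical below 0.12 rad and linear speed of hex_key below 0.03 m/s and contact force between hex_key and the fingers below 0.2 N), for 0.2 s.
3. the key's short arm is in the bolt (distance between key_short_tip and socket_bottom below 0.012 m and angle between the y axis of key_centre and the x axis of bolt_socket, either way round below 0.15 rad), for 0.1 s.
4. the bolt is turned home while the short arm is in it (all of step 3 and value of joint band_bolt above 0.71 rad), for 0.1 s.
At the end, for the whole second after the job is handed in: the bolt is within 0.05 rad of its dead stop (above 0.70 rad); the key lies flat (within 0.12 rad) inside the steel tray, both tips within its walls, let go and at rest (value of joint band_bolt above 0.7 rad and x of key_centre in the frame of tray_floor between -0.08 and 0.08 m and y of key_centre in the frame of tray_floor between -0.11 and 0.11 m and z of each of key_centre, key_long_tip, key_short_tip in the frame of tray_floor below 0.02 m and x of key_long_tip in the frame of tray_floor between -0.08 and 0.08 m and y of key_long_tip in the frame of tray_floor between -0.11 and 0.11 m and x of key_short_tip in the frame of tray_floor between -0.08 and 0.08 m and y of key_short_tip in the frame of tray_floor between -0.11 and 0.11 m and angle between key_centre's own z axis and vertical below 0.12 rad and linear speed of hex_key below 0.03 m/s and contact force between hex_key and the fingers below 0.2 N); the robot touches nothing.
It fails at once if the wash bottle is pushed aside or knocked over (distance of wash_bottle from where it was at the start of the episode above 0.03 m or angle between wash_bottle's own z axis and vertical above 0.3 rad).
It fails at once if the pen is pushed aside (distance of blue_pen_1 from where it was at the start of the episode above 0.03 m).
It also fails if it takes over 58 s, if anything falls off the work surface, if the arm or the gripper's body presses on something with over 40 N, if the wrist force passes 120 N, or if a joint passes its speed limit or range.

ROBOT

A 6-joint arm with a two-finger parallel gripper is mounted at the origin on a cart in front of the work surface, level with it; the furniture and walls round the work are solid. World frame = base frame: x ahead of the robot, y to its left, z up, the work surface at z = 0. Lengths are in mm, angles in degrees, forces in N, time in s.
With the tool pointing down it reaches from about 300 to 850 mm from the base axis. Payload 4.2 kg.
Tool frame: the origin (TCP) lies between the finger pads; the fingertips stand 19 mm ahead of it and the grasp point (between the pads) is the TCP; z points along the fingers, x is the direction in which the jaws open and shut, and the axes are right-handed (so a half turn about z gives the same grasp; the last joint's range is limited). The gripper opens to 91 mm and grips with 3 to 60 N. Pads are 32 mm wide; open, the fingers measure 118 mm over their backs; the gripper's body (76 mm by 178 mm) begins 60 mm behind the grasp point.
Start: joints at [-78.151, 18.312, 89.639, -0, 72.044, -1.146], TCP at [129.296, -560.289, 232.976] pointing down, gripper open.
Joint ranges: [-177.97, 177.97], [-48.28, 115.42], [12.27, 149.76], [-77.06, 257.06], [2.81, 150.46], [-146.56, 146.56]. Speed limits (degrees/s): [147.25, 147.25, 180, 180, 180, 180].

INTERFACE

Orientations are given as [roll, pitch, yaw] about the fixed x, y, z axes, in that order (R = Rz(yaw) Ry(pitch) Rx(roll)).
In Python, from workcell import sensors, grab_frame, env gives the robot as it stands.
- The arm moves only by the tool servo_tool, never from a script. Its argument "motion" is one flat list of numbers, 7 for each row, row after row: the shift along the world's x, y, z in mm, then the turn, a rotation vector about the world's x, y, z in rad, then the opening in per cent of the stroke, from 0 (shut) to 100 (fully open). In form: [x, y, z, rx, ry, rz, grip, x, y, z, rx, ry, rz, grip, ...]. A call has 1 to 10 rows; each row shifts and turns the commanded pose from where the row before left it; what a row does not reach is not made up. A row lasts 1/12 s, in which the tool goes at most 41.7 mm and 7.16 degrees, less where a joint would pass 70% of its speed; a pose out of reach is approached as far as the arm can. A call with a gripper value outside its range is refused whole. The fingers move at their own pace and stop on an object; "newtons" is the grip in N (left out, the last holds). Time passes only in rows, so rows that do not move let the fingers close. It gives the time, the measured TCP pose, the force and the opening at its end, in the units of the state.
- sensors.state(): the state, without advancing time (a new reading comes with each control period).
- grab_frame(name): name is "side" or "top" or "wrist"; returns a dict with "image" (384x512x3 uint8, red, green, blue), "depth" (384x512 float32, mm along the optical axis (not along the pixel's ray), 0 where there is no reading), "fx", "fy", "cx", "cy" (pixels), "dist_coeffs" ([k1, k2, p1, p2, k3] as OpenCV has them; the pictures are not rectified), "extrinsics" (4x4, takes a point from camera to world coordinates); the wrist camera has in their place "T_tool_cam" (4x4, takes a point from camera to tool coordinates, whose origin is the TCP and whose axes are the tool frame's). Camera axes: x right, y up, looking along -z (the intrinsics and any distortion apply to the point x, -y, -z); pixel columns grow to the right and rows downward; lengths in mm; the calibration is good to about 2 mm. A picture is of the moment at which its call begins: read the wrist's pose just before it.
- env.job_done(): hands the job in, once; it reports no verdict.
The state is a dict: "time_s": time; "qpos": joint angles; "qvel": joint speeds; "effort": joint torques, N m; "ee_pos": TCP position; "ee_rot": TCP orientation; "force": force on the tool from outside, world axes, zero at the start; "torque": the same for the moment, N m; "gripper_width": finger opening in mm.
Only numpy, scipy, OpenCV 4.12 (cv2) and the standard library are available. Lean on these libraries where they do the work, as an engineer would, in place of code of your own. Each camera call takes 0.05 s, during which the arm holds its last target.

## Working session

There is one attempt and no reset: what is moved stays moved. The work goes in short steps, Python scripts to look and compute and a tool call to move; the robot and the scene stay as the last step left them, time stands still between calls to the robot, and variables do not carry over. Pictures are saved under pics/ and viewed, and the job is handed in when it is done.

Besides the shell and the picture viewer there is one more tool, called as name(argument=value, ...) on one line, values as JSON. servo_tool: Moves the arm, as the interface text tells. Its arguments: {"type":"object","properties":{"motion":{"type":"array"},"newtons":{"type":"number"}},"required":["motion"]}

```bash
ls; mkdir -p pics
cat > h.py <<'E'
import numpy as np, cv2
from workcell import sensors, grab_frame, env
from scipy.spatial.transform import Rotation as R
def shot(n,f):
    s=sensors.state(); d=grab_frame(n)
    cv2.imwrite('pics/'+f+'.png',cv2.cvtColor(d['image'],cv2.COLOR_RGB2BGR))
    if n=='wrist':
        T=np.eye(4);T[:3,:3]=R.from_euler('xyz',s['ee_rot'],degrees=True).as_matrix();T[:3,3]=s['ee_pos']
        d['extrinsics']=T@d['T_tool_cam']
    np.save('pics/'+f+'.npy',d,allow_pickle=True)
    return d
def load(f): return np.load('pics/'+f+'.npy',allow_pickle=True).item()
def K(d): return np.array([[d['fx'],0,d['cx']],[0,d['fy'],d['cy']],[0,0,1.]])
def ray(d,uv):
    p=cv2.undistortPoints(np.array(uv,float).reshape(-1,1,2),K(d),np.array(d['dist_coeffs'],float)).reshape(-1,2)
    v=np.c_[p[:,0],-p[:,1],-np.ones(len(p))]
    T=np.array(d['extrinsics']); return T[:3,3],v@T[:3,:3].T
def plane(d,uv,z):
    o,v=ray(d,uv); return o+v*((z-o[2])/v[:,2])[:,None]
def dep(d,uv):
    o,v=ray(d,uv); uv=np.array(uv,int).reshape(-1,2); return o+v*d['depth'][uv[:,1],uv[:,0]][:,None]
def tri(d1,a,d2,b):
    o1,v1=ray(d1,a);o2,v2=ray(d2,b);v1=v1[0];v2=v2[0]
    A=np.c_[v1,-v2];t=np.linalg.lstsq(A,o2-o1,rcond=None)[0]
    p,q=o1+v1*t[0],o2+v2*t[1]; return (p+q)/2,np.linalg.norm(p-q)
def proj(d,P):
    T=np.linalg.inv(np.array(d['extrinsics']));P=np.atleast_2d(P)
    c=P@T[:3,:3].T+T[:3,3]; c=c*[1,-1,-1]
    return cv2.projectPoints(c.reshape(-1,1,3),np.zeros(3),np.zeros(3),K(d),np.array(d['dist_coeffs'],float))[0].reshape(-1,2)
E
python3 - <<'E'
from h import *
print(sensors.state())
for n in('side','top','wrist'):
    d=shot(n,n+'0'); print(n,d['fx'],d['cx'],d['dist_coeffs'],np.round(d['extrinsics'],3).tolist())
E
```

```text
pics
{'time_s': 0.0, 'qpos': array([-7.81525461e+01,  1.83503984e+01,  8.97068751e+01, -4.50037201e-05,
        7.20423754e+01, -1.14612605e+00]), 'qvel': array([-0.06256358,  0.02177116,  0.04556598,  0.04869167,  0.09262746,
       -0.02743397]), 'effort': array([ 9.79617471e-04, -4.12456262e+01, -2.31968611e+01,  7.29539269e-02,
        4.57691553e-02, -1.24837643e-04]), 'ee_pos': array([ 129.18594698, -559.81719465,  232.12952105]), 'ee_rot': array([-1.79998050e+02,  9.96298373e-02, -7.70064045e+01]), 'force': array([-0.14874034,  0.52820825,  0.36775069]), 'torque': array([ 0.01008438,  0.05405626, -0.03508421]), 'gripper_width': 91.63082724969274}
side 358.89872496578636 256.353049658921 [-0.07813755  0.          0.          0.          0.        ] [[0.993, 0.064, -0.103, 437.374], [-0.119, 0.651, -0.75, -539.991], [0.019, 0.757, 0.654, 669.13], [0.0, 0.0, 0.0, 1.0]]
top 477.59428384042195 256.19238956186757 [-0.08481123  0.          0.          0.          0.        ] [[-0.021, 0.988, -0.152, 355.359], [-1.0, -0.022, -0.009, 95.274], [-0.012, 0.151, 0.988, 1416.809], [0.0, 0.0, 0.0, 1.0]]
wrist 338.09242504066145 253.34029162102334 [-0.05881246  0.          0.          0.          0.        ] [[0.226, 0.934, 0.276, 206.612], [-0.974, 0.217, 0.063, -543.737], [-0.001, -0.283, 0.959, 384.337], [0.0, 0.0, 0.0, 1.0]]
```

View pics/side0.png

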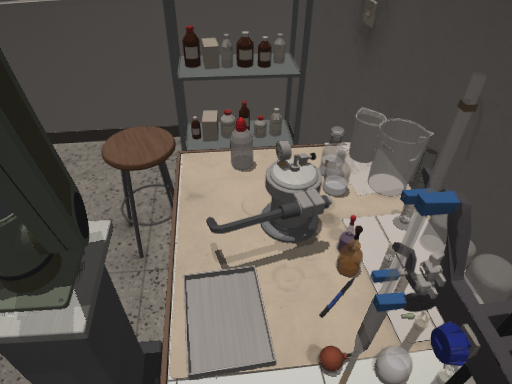

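View pics/top0.png

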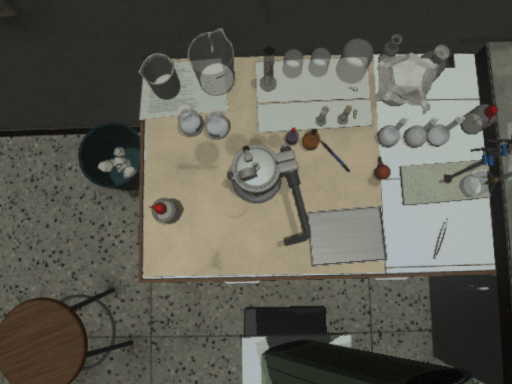

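View pics/wrist0.png

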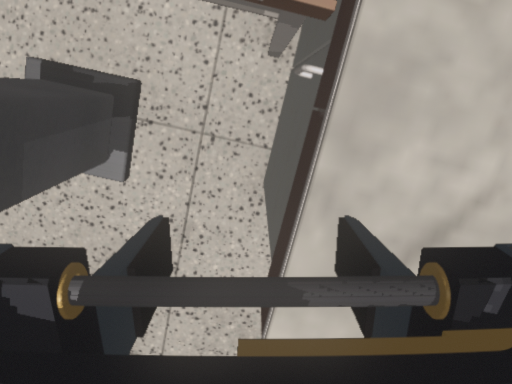

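Run:
```python
import cv2
a=cv2.imread('pics/side0.png')[130:290,190:350];cv2.imwrite('pics/s0z.png',cv2.resize(a,None,fx=3.7,fy=3.7,interpolation=cv2.INTER_CUBIC))
a=cv2.imread('pics/top0.png')[125:275,215:395];cv2.imwrite('pics/t0z.png',cv2.resize(a,None,fx=4,fy=4,interpolation=cv2.INTER_CUBIC))
```

```text
(no output)
```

View pics/s0z.png

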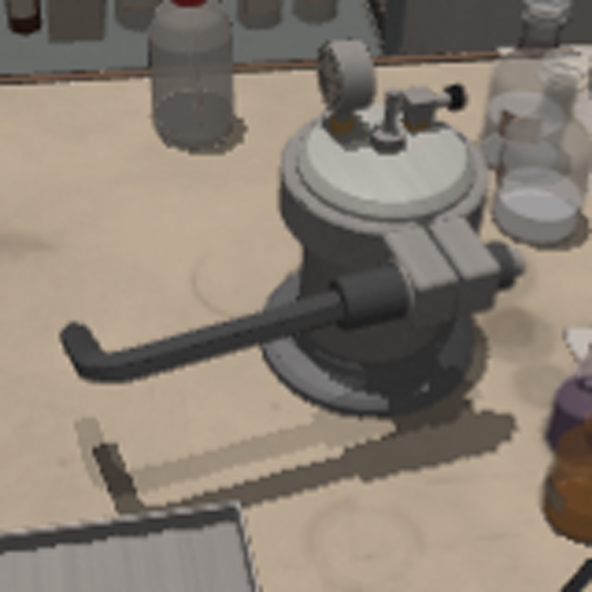

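View pics/t0z.png

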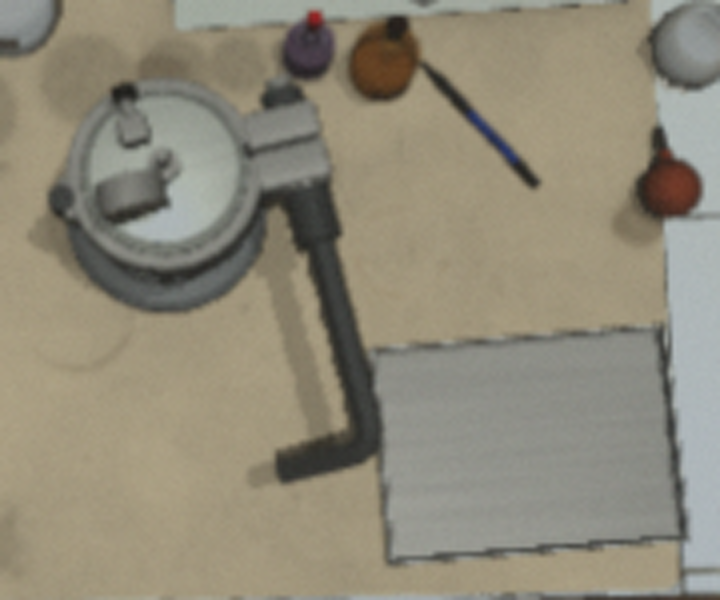

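Run:
```python
from h import *
s=load('side0');t=load('top0')
def z(uv,k,o): return (np.array(uv)/k-0.5+0.5/1+np.array(o)) 
# mask long arm points
def cloud(d,x0,y0,x1,y1,thr):
    im=d['image'].astype(int)
    vv,uu=np.mgrid[y0:y1,x0:x1];g=im[y0:y1,x0:x1].max(2)
    m=(g<thr)
    uv=np.c_[uu[m],vv[m]];return uv,dep(d,uv)
for n,d,box in(('side',s,(200,200,290,240)),('top',t,(280,170,315,250))):
    uv,P=cloud(d,*box,90)
    k=(P[:,2]>70)&(P[:,2]<200);P=P[k];uv=uv[k]
    print(n,len(P),P.min(0),P.max(0))
    for i in np.argsort(P[:,0])[::12]: print(uv[i],np.round(P[i],1))
```

```text
side 888 [406.6035808  -39.17577189  70.44485485] [592.59726754 100.90727052 155.69584318]
[207 223] [406.6  14.  106.8]
[208 222] [409.2   8.6 115. ]
[210 229] [413.2 -16.2 118.9]
[211 231] [415.2 -24.1 121. ]
[211 222] [ 4.160e+02 -1.000e-01  1.232e+02]
[212 225] [418.1 -15.2 129.4]
[213 221] [420.2   6.  119.7]
[214 221] [422.2   8.  117.5]
[215 226] [424.3 -24.2 135.2]
[216 225] [426.4 -21.1 134.7]
[218 229] [430.1 -32.4 134.3]
[220 231] [433.9 -35.4 131.1]
[221 226] [436.6 -29.9 139.8]
[223 230] [440.1 -37.6 135.8]
[224 226] [442.6 -29.9 139.2]
[226 230] [446.1 -36.8 134.3]
[227 226] [448.7 -31.2 140. ]
[229 230] [452.2 -35.2 132. ]
[230 226] [454.7 -32.1 140.2]
[232 230] [458.3 -36.1 132.2]
[233 224] [461.2 -27.1 140.3]
[235 228] [464.7 -33.5 134.7]
[236 224] [467.2 -28.9 141.5]
[238 228] [470.9 -32.8 133.3]
[239 224] [473.4 -28.4 140.4]
[241 227] [477.1 -31.8 134.7]
[242 224] [479.7 -26.2 137.4]
[243 219] [482.7 -16.5 142. ]
[245 224] [485.9 -26.2 136.8]
[246 219] [488.8 -17.6 142.4]
[248 222] [492.3 -24.3 140. ]
[250 225] [496.3 -26.2 132.7]
[251 221] [498.8 -21.3 139.3]
[253
[... 2295 characters left out ...]
5.3 147.7]
[297 198] [531.3  -2.9 145.7]
[297 196] [536.4  -2.9 148. ]
[294 195] [540.9   4.2 136.6]
[299 193] [545.4  -9.1 141.4]
[297 191] [550.6  -3.7 143.5]
[298 189] [555.9  -6.5 144.4]
[296 187] [560.6  -0.9 149.5]
[290 186] [565.2  14.5 140.3]
[289 185] [567.9  17.2 141.2]
[296 183] [570.6  -0.9 154.8]
[298 182] [573.3  -6.4 154.7]
[296 181] [576.1  -1.1 154.7]
[294 180] [579.3   4.  152.5]
[291 179] [581.8  12.1 154.9]
[293 178] [584.6   6.6 153.7]
[296 177] [587.5  -1.7 152.2]
[290 176] [590.4  14.4 152.8]
[294 175] [592.9   3.6 152.9]
[292 174] [596.    8.8 151.9]
[289 173] [599.   16.8 151.1]
[281 174] [601.3  37.3 127.5]
[282 173] [602.3  34.9 136.5]
[289 171] [604.3  16.7 152.3]
```

```bash
cat > fit.py <<'E'
from h import *
from scipy.optimize import least_squares
def cyl(P,r,p0,d0,ax=0):
    # axis: p at x=x0 -> (y,z), dir (1,a,b)
    x0=P[:,0].mean()
    def f(q):
        p=np.array([x0,q[0],q[1]]);d=np.array([1,q[2],q[3]]);d/=np.linalg.norm(d)
        w=P-p;return np.linalg.norm(w-np.outer(w@d,d),axis=1)-r
    s=least_squares(f,[p0[0],p0[1],d0[0],d0[1]],loss='soft_l1',f_scale=1.5)
    q=s.x;return np.array([x0,q[0],q[1]]),np.array([1,q[2],q[3]])/np.linalg.norm([1,q[2],q[3]]),np.abs(f(q)).mean()
def cloud(d,x0,y0,x1,y1,thr):
    im=d['image'].astype(int)
    vv,uu=np.mgrid[y0:y1,x0:x1];g=im[y0:y1,x0:x1].max(2)
    m=(g<thr);uv=np.c_[uu[m],vv[m]];return dep(d,uv)
E
python3 - <<'E'
from fit import *
s=load('side0');t=load('top0')
A=cloud(s,200,195,300,240,95);B=cloud(t,280,165,315,250,95)
for nm,P in(('side',A),('top',B),('both',np.r_[A,B])):
    L=P[(P[:,0]>442)&(P[:,0]<553)&(P[:,2]>120)&(P[:,2]<160)&(P[:,1]<15)]
    p,d,e=cyl(L,9.1,(-18,132),(.2,.05));print(nm,'long',len(L),p,d,e, 'yaw',np.arctan2(d[1],d[0]),'pitch',d[2])
    L=P[(P[:,0]>572)&(P[:,0]<592)&(P[:,2]>120)&(P[:,1]<25)]
    if len(L)>30: p,d,e=cyl(L,16,(3,137),(.2,0.));print(nm,'head',len(L),p,d,e)
# lid/foot: tray
E
```

```text
side long 440 [497.8664268  -16.07823955 133.66441232] [0.97207685 0.22959559 0.04850223] 0.8439092942240249 yaw 0.2319401250880302 pitch 0.04850223436066913
side head 134 [582.13913965   3.7784865  137.98610652] [ 0.97614961  0.21651723 -0.01588172] 0.7340112293127886
top long 283 [496.10169647 -16.17839485 134.20847516] [0.97321639 0.22413137 0.05113701] 1.6356686016416024 yaw 0.22635294461999356 pitch 0.05113700707656031
top head 85 [582.33832557   3.65836618 138.79552204] [0.95285894 0.2973549  0.06033157] 1.65961421242344
both long 723 [497.1756679  -16.06475884 133.8657834 ] [0.97251263 0.22776456 0.04839932] 1.1690995331952445 yaw 0.23005573986395447 pitch 0.04839931887360503
both head 219 [582.21644926   3.96480879 138.32938156] [0.96839403 0.24840938 0.02248952] 1.140166899614432
```

Run:
```python
from fit import *
s=load('side0');t=load('top0')
A=cloud(s,195,190,300,240,95);B=cloud(t,275,165,320,250,95)
P=np.r_[A,B]
p=np.array([497.2,-16.1,133.9]);d=np.array([.9725,.2278,.0484]);d/=np.linalg.norm(d)
h=np.array([582,3.8,138.1]);hd=np.array([np.cos(.23),np.sin(.23),0])
w=A-h;a=w@hd;r=np.linalg.norm(w-np.outer(a,hd),axis=1)
k=(r>12.5)&(r<18.5)&(abs(a)<60);print('side head a',np.percentile(a[k],[0,2,5,10,50]))
w=B-h;a=w@hd;r=np.linalg.norm(w-np.outer(a,hd),axis=1)
k=(r>12.5)&(r<18.5)&(abs(a)<60);print('top head a',np.percentile(a[k],[0,2,5,10,50]))
# key extents along d (elbow)
for nm,C in(('s',A),('t',B)):
    w=C-p;a=w@d;q=w-np.outer(a,d);r=np.linalg.norm(q,axis=1)
    k=(a<-50)&(C[:,2]>80)&(C[:,1]<60);print(nm,'min a',np.sort(a[k])[:6])
    k=(r>16)&(a<-40)&(C[:,2]>80)&(C[:,1]<80);S=C[k]
    print('short',k.sum(),'a med',np.median(a[k]),'rmax',np.sort(r[k])[-8:])
    # direction in plane perpendicular
    l=np.cross([0,0,1],d);l/=np.linalg.norm(l);u=np.cross(d,l)
    ql,qu=q[k]@l,q[k]@u
    print(np.polyfit(ql,qu,1), np.c_[ql,qu,a[k]][::max(1,k.sum()//10)].round(1).tolist())
# lid
vv,uu=np.mgrid[130:215,220:290];Q=dep(t,np.c_[uu.ravel(),vv.ravel()])
print(np.histogram(Q[:,2],bins=np.arange(0,250,5)))
```

```text
side head a [-59.16072325 -17.05820723 -16.47286667 -15.2517784    0.43529616]
top head a [-42.42892027 -13.77510138 -12.91813606 -10.93597099   4.20920223]
s min a [-151.61920332 -151.61920332 -151.61920332 -151.61920332 -151.61920332
 -151.61920332]
short 81 a med -77.3460231690638 rmax [735.88295785 735.88295785 735.88295785 735.88295785 735.88295785
 735.88295785 735.88295785 735.88295785]
[-1.03327921 28.9029072 ] [[-496.4, 543.2, -151.6], [57.7, -18.5, -73.2], [51.8, -17.2, -70.1], [45.3, -13.5, -71.4], [38.2, -9.1, -72.8], [-496.4, 543.2, -151.6], [34.0, -9.1, -78.3], [-496.4, 543.2, -151.6], [18.7, 0.9, -72.5], [18.1, -0.7, -75.0], [-496.4, 543.2, -151.6]]
t min a [-78.84432003 -78.82548429 -78.77883723 -78.70475828 -78.23560305
 -78.20036988]
short 123 a med -70.27447750332202 rmax [68.17948467 68.85313077 69.15046084 69.4080889  69.48131707 69.70427218
 70.76336624 71.22612048]
[-0.4835576  7.6980913] [[16.2, -3.4, -62.5], [23.0, -1.3, -66.4], [26.3, -1.2, -68.3], [41.7, -13.8, -67.0], [62.9, -22.0, -64.3], [32.3, -8.9, -72.2], [53.5, -15.1, -69.5], [23.1, -2.4, -77.4], [41.1, -14.1, -75.5], [51.9, -20.2, -75.5], [49.9, -20.5, -78.8]]
(array([1521,  355,  182,  184,   41,   20,    9,    6,   10,   15,   15,
          5,    2,    3,    5,    4,    5,    1,    0,    0,    0,    0,
          0,    1,    8,   15,   14,   21,   33,   70,  286,  467,  210,
        463,  346,   44,   25,   24,   43,   31,   10,   10,   12,   19,
         26,   56,   49,   12,    0]), array([  0,   5,  10,  15,  20,  25,  30,  35,  40,  45,  50,  55,  60,
        65,  70,  75,  80,  85,  90,  95, 100, 105, 110, 115, 120, 125,
       130, 135, 140, 145, 150, 155, 160, 165, 170, 175, 180, 185, 190,
       195, 200, 205, 210, 215, 220, 225, 230, 235, 240, 245]))
```

```bash
cat > g1.py <<'E'
from h import *
p=np.array([497.2,-16.1,133.9]);kx=np.array([.9725,.2278,.0484]);kx/=np.linalg.norm(kx)
l=np.cross([0,0,1],kx);l/=np.linalg.norm(l);u=np.cross(kx,l)
a=np.arctan(.4836);ky=np.cos(a)*l-np.sin(a)*u;kz=np.cross(kx,ky)
Rt=np.c_[ky,kx,-kz]
G=p-10*kx
def delta(tgt,Rt):
    s=sensors.state();Rc=R.from_euler('xyz',s['ee_rot'],degrees=True)
    print('dpos',np.round(tgt-s['ee_pos'],2),'rv',np.round((R.from_matrix(Rt)*Rc.inv()).as_rotvec(),4),'q',np.round(s['qpos'],1),'F',np.round(s['force'],1),'T',np.round(s['torque'],2),'w',s['gripper_width'],s['time_s'])
E
python3 - <<'E'
from g1 import *
print(kx,ky,kz,'euler',R.from_matrix(Rt).as_euler('xyz',degrees=True))
delta(G+10*kz,Rt);delta(G+90*kz,Rt)
t=load('top0')
from fit import *
# lid/top ring boundary circle: points z>130 at top, use max radius ; simple: mask z>145
vv,uu=np.mgrid[130:215,220:300];uv=np.c_[uu.ravel(),vv.ravel()];Q=dep(t,uv)
for zl,zh in((150,162),(165,175)):
    k=(Q[:,2]>zl)&(Q[:,2]<zh)&(Q[:,1]>45);c,r=cv2.minEnclosingCircle(Q[k][:,:2].astype(np.float32));print(zl,c,r,np.median(Q[k],0))
k=(Q[:,2]>150)&(Q[:,2]<162);(c,wh,an)=cv2.minAreaRect(Q[k&(Q[:,1]<38)][:,:2].astype(np.float32));print('lugs',c,wh,an)
# tray corners
im=t['image'];c=np.array([[375,350],[660,327],[685,540],[390,562]])/4.+[215,125]
W=plane(t,c,20);print(W.round(1));print(np.linalg.norm(W-np.roll(W,1,0),axis=1),W.mean(0))
E
```

```text
[0.97250406 0.22780095 0.0484002 ] [-0.18480322  0.88133457 -0.43485302] [-0.1417167   0.41395182  0.89919979] euler [176.91897858  25.77594173 101.84252815]
dpos [356.85 545.71 -89.91] rv [-0.2301  0.6628  3.0545] q [-78.2  18.3  89.7  -0.   72.   -1.1] F [ 0.2  0.4 -0.2] T [ 0.02  0.01 -0.01] w 91.39666834289432 0.15
dpos [345.51 578.82 -17.98] rv [-0.2301  0.6628  3.0545] q [-78.2  18.3  89.7  -0.   72.   -1.1] F [ 0.2  0.4 -0.2] T [ 0.02  0.01 -0.01] w 91.39666834289432 0.15
150 (619.82373046875, 112.82649993896484) 73.78892517089844 [599.37556752 109.43465224 156.27978452]
165 (614.8817138671875, 106.41963958740234) 54.572322845458984 [619.01000527  95.37212753 169.47990154]
lugs (600.750732421875, 14.944459915161133) (159.37271118164062, 44.27089309692383) 3.984192371368408
[[ 504.9  -45.7   20. ]
 [ 517.  -257.2   20. ]
 [ 360.7 -266.8   20. ]
 [ 350.3  -51.1   20. ]]
[154.6201162  211.78703931 156.64104235 215.88240126] [ 433.22076272 -155.21212117   20.        ]
```

servo_tool(motion=[13,22,3,0,0,0.12,100,13,22,3,0,0,0.12,100,13,22,3,0,0,0.12,100,13,22,3,0,0,0.12,100,13,22,3,0,0,0.12,100,13,22,3,0,0,0.12,100,13,22,3,0,0,0.12,100,13,22,3,0,0,0.12,100,13,22,3,0,0,0.12,100,13,22,3,0,0,0.12,100], newtons=60)

```text
time_s: 0.98
ee_pos: [259.6, -339.0, 262.9]
ee_rot: [-180.0, 0.0, -7.9]
force: [0.2, 0.2, -0.4]
gripper_width: 90.9
```

servo_tool(motion=[13,22,3,0,0,0.12,100,13,22,3,0,0,0.12,100,13,22,3,0,0,0.12,100,13,22,3,0,0,0.12,100,13,22,3,0,0,0.12,100,13,22,3,0,0,0.12,100,13,22,3,0,0,0.12,100,13,22,3,0,0,0.12,100,13,22,3,0,0,0.12,100,13,22,3,0,0,0.12,100])

```text
time_s: 1.82
ee_pos: [389.5, -119.0, 293.0]
ee_rot: [-180.0, -0.0, 60.8]
force: [0.8, 0.2, -0.2]
gripper_width: 91.0
```

servo_tool(motion=[13,22,3,0,0,0.12,100,13,22,3,0,0,0.12,100,13,22,3,0,0,0.12,100,13,22,3,0,0,0.12,100,13,22,3,0,0,0.12,100,13,22,3,0,0,0.12,100])

```text
time_s: 2.32
ee_pos: [467.5, 12.9, 310.9]
ee_rot: [-180.0, -0.0, 102.1]
force: [0.2, 0.2, 0.2]
gripper_width: 91.3
```

Run:
```python
from g1 import *
delta(G+90*kz,Rt)
d=shot('wrist','w1')
```

```text
dpos [  7.17   5.93 -96.57] rv [-0.429  -0.1455  0.0076] q [   0.2    6.1   94.5    0.    79.5 -101.9] F [0.2 0.2 0.2] T [ 0.15 -0.15 -0.01] w 91.27590316268247 2.3167
```

View pics/w1.png

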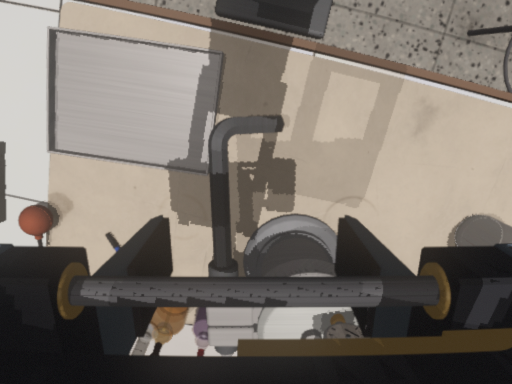

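Run:
```python
from fit import *
w=load('w1')
vv,uu=np.mgrid[110:275,195:300];P=dep(w,np.c_[uu.ravel(),vv.ravel()])
k=(P[:,2]>90)&(P[:,2]<165);P=P[k]
p=np.array([497.2,-16.1,133.9]);d=np.array([.9725,.2278,.0484]);d/=np.linalg.norm(d)
a=(P-p)@d;r=np.linalg.norm(P-p-np.outer(a,d),axis=1)
L=P[(r<14)&(a>-55)&(a<62)]
print(len(L),cyl(L,9.1,(-16,134),(.23,.05)))
c,dd,_=cyl(L,9.1,(-16,134),(.23,.05)); print('at x=497.2',c+dd*(497.2-c[0])/dd[0])
l=np.cross([0,0,1],dd);l/=np.linalg.norm(l);u=np.cross(dd,l)
a=(P-c)@dd
S=P[(a<a.min()+22)];q=(S-c)@np.c_[l,u]
k=(q[:,0]>14)&(q[:,0]<60);print('short',k.sum(),np.polyfit(q[k,0],q[k,1],1),'amin rel x497',np.percentile(((P-(c+dd*(497.2-c[0])/dd[0]))@dd),[.2,.5,1]), q[:,0].max())
```

```text
2128 (array([498.16252324, -17.1811255 , 133.78694463]), array([0.97208022, 0.2293772 , 0.04945862]), np.float64(0.5292375465394817))
at x=497.2 [497.2        -17.40824758 133.73797226]
short 798 [-0.48873792  8.15290314] amin rel x497 [-82.68824357 -82.35996965 -81.9561628 ] 67.7494043521373
```

servo_tool(motion=[1.4,1,-19.3,-0.0858,-0.0291,0.0015,100,1.4,1,-19.3,-0.0858,-0.0291,0.0015,100,1.4,1,-19.3,-0.0858,-0.0291,0.0015,100,1.4,1,-19.3,-0.0858,-0.0291,0.0015,100,1.4,1,-19.3,-0.0858,-0.0291,0.0015,100,2.3,-6.6,-14.4,0,0,0,100,2.3,-6.6,-14.4,0,0,0,100])

```text
time_s: 2.95
ee_pos: [478.1, 4.7, 184.0]
ee_rot: [176.9, 25.8, 101.7]
force: [0.9, -1.0, 0.3]
gripper_width: 91.3
```

```bash
sed -i 's/-16.1,133.9\]);kx/-17.0,133.8]);kx/' g1.py
python3 - <<'E'
from g1 import *
delta(G+10*kz,Rt)
d=shot('wrist','w2')
E
```

```text
dpos [  8.   -19.85 -41.66] rv [-0.0003  0.0008  0.0021] q [ 16.   11.7 111.8 -30.6  59.  -69.8] F [ 0.9 -1.   0.3] T [ 0.37 -0.08 -0.  ] w 91.29911292861816 2.95
```

View pics/w2.png

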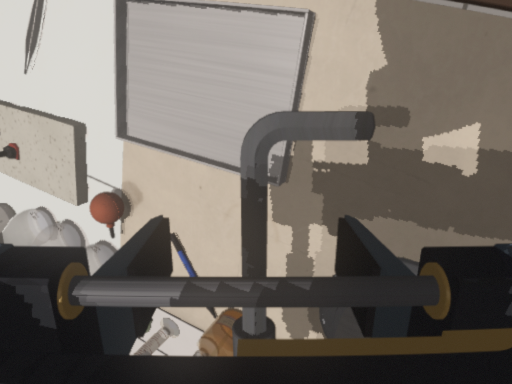

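servo_tool(motion=[2.7,-6.6,-13.9,0,0,0,100,2.7,-6.6,-13.9,0,0,0,100,2.6,-6.6,-13.9,0,0,0,100,0,0,0,0,0,0,0,0,0,0,0,0,0,0,0,0,0,0,0,0,0,0,0,0,0,0,0,0,0,0,0,0,0,0,0,0,0,0,0,0,0,0], newtons=30)

```text
time_s: 3.75
ee_pos: [487.2, -16.0, 144.7]
ee_rot: [176.6, 25.8, 101.4]
force: [-0.3, -0.1, -0.3]
gripper_width: 54.2
```

Run:
```python
from g1 import *
delta(G+10*kz,Rt)
```

```text
dpos [-1.14  0.85 -2.37] rv [-0.0013  0.0044  0.0051] q [ 13.1  14.6 114.6 -33.1  52.8 -68.2] F [-0.3 -0.1 -0.3] T [ 0.35 -0.03  0.03] w 54.23960743620068 3.75
```

servo_tool(motion=[-0.5,0.5,-1.5,0,0,0,0,0,0,0,0,0,0,0,0,0,0,0,0,0,0,0,0,0,0,0,0,0,0,0,0,0,0,0,0,0,0,0,0,0,0,0,0,0,0,0,0,0,0,0,0,0,0,0,0,0], newtons=30)

```text
time_s: 4.42
ee_pos: [486.2, -15.2, 141.9]
ee_rot: [176.8, 25.7, 101.5]
force: [-0.1, 4.5, -3.1]
gripper_width: 16.7
```

Run:
```python
from g1 import *
delta(G+10*kz,Rt)
```

```text
dpos [-0.16  0.08  0.39] rv [-0.002   0.0022  0.0045] q [ 13.2  14.8 114.9 -33.2  52.6 -68. ] F [-0.1  4.5 -3.1] T [1.08 0.39 0.48] w 16.704014080766996 4.4167
```

servo_tool(motion=[-0.2,0.9,-0.4,0,0,0,0,0,0,0,0,0,0,0,0,0,0,0,0,0,0], newtons=60)

```text
time_s: 4.67
ee_pos: [486.1, -14.7, 141.9]
ee_rot: [176.7, 25.7, 101.5]
force: [0.3, 3.8, -2.7]
gripper_width: 16.7
```

Run:
```python
from g1 import *
delta(G+10*kz,Rt)
```

```text
dpos [-0.04 -0.44  0.43] rv [-0.0011  0.0025  0.005 ] q [ 13.3  14.8 114.9 -33.2  52.6 -67.8] F [ 0.3  3.8 -2.7] T [1.03 0.42 0.56] w 16.65053583153457 4.6667
```

servo_tool(motion=[-4.9,-1.1,0,0,0,0,0,-4.9,-1.1,0,0,0,0,0,-4.9,-1.1,0,0,0,0,0])

```text
time_s: 4.92
ee_pos: [475.2, -16.7, 142.5]
ee_rot: [176.2, 25.6, 101.4]
force: [5.9, 4.2, -6.3]
gripper_width: 16.6
```

servo_tool(motion=[-7.8,-1.8,0,0,0,0,0,-7.8,-1.8,0,0,0,0,0,-7.8,-1.8,0,0,0,0,0])

```text
time_s: 5.17
ee_pos: [447.3, -24.1, 142.0]
ee_rot: [176.8, 25.8, 101.4]
force: [-0.9, -0.5, -3.1]
gripper_width: 16.5
```

Run:
```python
from g1 import *
delta(G+10*kz,Rt)
shot('side','s2')
```

```text
dpos [38.74  8.96  0.27] rv [-0.0002  0.0025  0.0068] q [ 13.3  11.6 119.5 -33.9  51.5 -66.7] F [-0.9 -0.5 -3.1] T [ 0.61  0.05 -0.04] w 16.46554207889041 5.1667
```

View pics/s2.png

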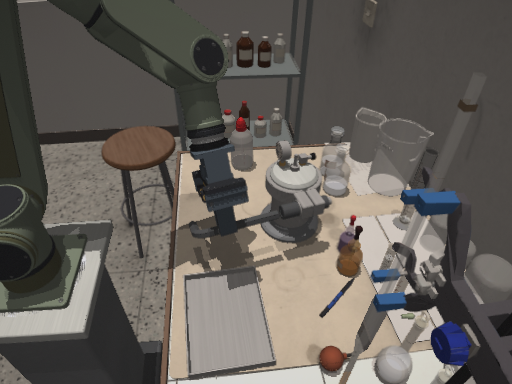

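servo_tool(motion=[-12,4,4,0.107,0.0364,-0.002,0,-12,4,4,0.107,0.0364,-0.002,0,-10,6,2,0.107,0.0364,-0.002,0,-6,8,0,0.107,0.0364,-0.002,0,0,8,0,0,0,-0.12,0,0,8,0,0,0,-0.12,0,0,8,0,0,0,-0.12,0,0,8,0,0,0,-0.12,0,0,8,0,0,0,-0.12,0,0,8,0,0,0,-0.12,0])

```text
time_s: 6.05
ee_pos: [406.8, 45.8, 151.9]
ee_rot: [-179.9, 0.2, 60.1]
force: [-0.4, 0.1, -4.1]
gripper_width: 16.3
```

servo_tool(motion=[0,8,-4,0,0,-0.12,0,0,8,-8,0,0,-0.12,0,0,8,-10,0,0,-0.12,0,0,8,-10,0,0,-0.12,0,0,8,-10,0,0,-0.12,0,0,5,-10,0,0,-0.12,0,0,0,-10,0,0,-0.12,0,0,0,0,0,0,0,0])

```text
time_s: 6.72
ee_pos: [405.8, 90.6, 88.5]
ee_rot: [180.0, 0.4, 12.3]
force: [-0.5, -0.7, -5.1]
gripper_width: 16.7
```

```bash
cat >> g1.py <<'E'
psi=np.arctan2(.2287,.973)
Rf=np.c_[[np.cos(psi),np.sin(psi),0],[np.sin(psi),-np.cos(psi),0],[0,0,-1]]
E
python3 - <<'E'
from g1 import *
delta(np.array([410,100,21]),Rf)
shot('side','s3');shot('wrist','w3')
E
```

```text
dpos [  4.2    9.43 -67.5 ] rv [ 0.0021 -0.0068  0.0168] q [ 1.10e+01  1.35e+01  1.21e+02 -1.00e-01  4.58e+01 -1.20e+00] F [-0.5 -0.7 -5.1] T [ 0.02 -0.    0.04] w 16.745450735441988 6.7167
```

View pics/s3.png

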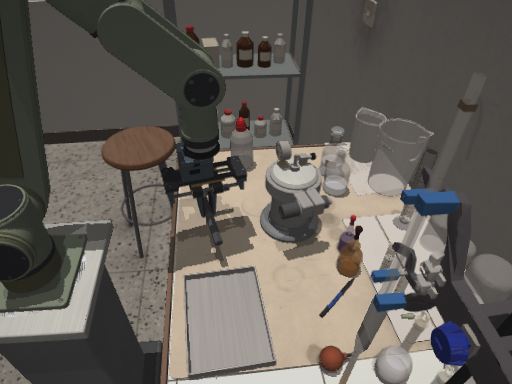

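View pics/w3.png

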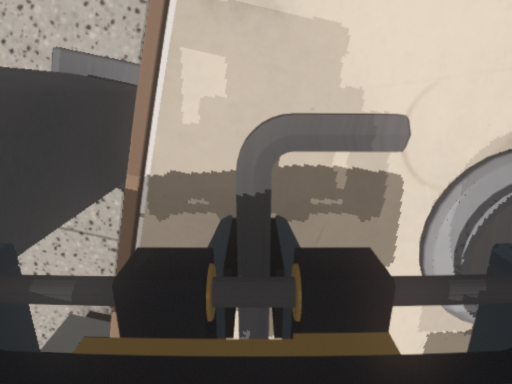

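```bash
cat > kp.py <<'E'
from h import *
from scipy.optimize import least_squares
def key_in_tool(f,tcp=None):
    """fit long & short arm axes of the key in the wrist depth, tool frame"""
    w=load(f);T=np.array(w['T_tool_cam']);E=w['extrinsics'];w=dict(w);w['extrinsics']=T
    vv,uu=np.mgrid[100:285,190:430];P=dep(w,np.c_[uu.ravel(),vv.ravel()])
    return P
def cyl2(P,r,ax,p0,d0):
    o=[i for i in range(3) if i!=ax];x0=P[:,ax].mean()
    def un(q):
        p=np.zeros(3);p[ax]=x0;p[o]=q[:2];d=np.zeros(3);d[ax]=1;d[o]=q[2:];return p,d/np.linalg.norm(d)
    def f(q):
        p,d=un(q);w=P-p;return np.linalg.norm(w-np.outer(w@d,d),axis=1)-r
    s=least_squares(f,[*p0,*d0],loss='soft_l1',f_scale=1)
    p,d=un(s.x);return p,d,np.abs(f(s.x)).mean()
E
python3 - <<'E'
from kp import *
P=key_in_tool('w3')
print(np.array(load('w3')['T_tool_cam']).round(3).tolist())
# key: tool z in -5..25
L=P[(abs(P[:,0])<12)&(P[:,2]>-4)&(P[:,2]<16)&(P[:,1]<-22)&(P[:,1]>-48)]
print(len(L),L.min(0),L.max(0)); print(cyl2(L,9.1,1,(0,10),(0,0)))
S=P[(P[:,0]>22)&(P[:,0]<70)&(P[:,2]>-4)&(P[:,2]<16)&(P[:,1]<-35)]
print(len(S),S.min(0),S.max(0));print(cyl2(S,9.1,0,(-60,10),(0,0)))
E
```

```text
[[1.0, -0.002, 0.0, -0.963], [-0.001, -0.959, -0.283, -78.565], [0.001, 0.283, -0.959, -152.102], [0.0, 0.0, 0.0, 1.0]]
1860 [ -9.48402097 -47.98350801  -2.02723484] [  9.15958517 -22.01424878   5.71255052]
(array([ -0.94389045, -35.40558758,   9.42534421]), array([-0.01892917,  0.99967233,  0.01723112]), np.float64(0.5196588609646919))
3942 [ 22.00099008 -70.04192053  -2.42786907] [ 69.93488341 -52.75588442  15.00138887]
(array([ 45.70883756, -61.25188269,   9.08838829]), array([ 0.99999461, -0.00139566, -0.00297315]), np.float64(0.5234308789536356))
```

servo_tool(motion=[1,2,-14,0,0,0.008,0,1,2,-14,0,0,0.008,0,1,2,-14,0,0,0,0,1,2,-11,0,0,0,0,0,1,-7,0,0,0,0,0,0,-4,0,0,0,0,0,0,-2,0,0,0,0,0,0,0,0,0,0,0])

```text
time_s: 7.48
ee_pos: [412.2, 100.3, 24.2]
ee_rot: [-180.0, 0.0, 13.3]
force: [-0.1, -0.0, -3.9]
gripper_width: 16.5
```

servo_tool(motion=[0,0,-1.5,0,0,0,0,0,0,-1.5,0,0,0,0,0,0,0,0,0,0,0])

```text
time_s: 7.73
ee_pos: [412.2, 100.4, 21.2]
ee_rot: [-180.0, 0.0, 13.3]
force: [0.1, -0.2, -3.1]
gripper_width: 16.8
```

servo_tool(motion=[0,0,0,0,0,0,45,0,0,0,0,0,0,45,0,0,0,0,0,0,45,0,0,0,0,0,0,45,0,0,0,0,0,0,45,0,0,0,0,0,0,45,0,0,0,0,0,0,45])

```text
time_s: 8.32
ee_pos: [412.1, 100.4, 21.1]
ee_rot: [-180.0, 0.0, 13.3]
force: [0.2, 0.5, 0.2]
gripper_width: 41.0
```

Run:
```python
from kp import *
print(sensors.state()['ee_pos'],sensors.state()['gripper_width'])
shot('wrist','w4');P=key_in_tool('w4')
L=P[(abs(P[:,0])<12)&(P[:,2]>-4)&(P[:,2]<16)&(P[:,1]<-22)&(P[:,1]>-48)]
print(cyl2(L,9.1,1,(0,10),(0,0)))
S=P[(P[:,0]>22)&(P[:,0]<70)&(P[:,2]>-4)&(P[:,2]<16)&(P[:,1]<-35)]
print(cyl2(S,9.1,0,(-60,10),(0,0)))
```

```text
[412.13974822 100.42641492  21.11575882] 40.97492003846924
(array([ -0.98405125, -35.39088749,  11.15163423]), array([-0.01824685,  0.99983203,  0.00172342]), np.float64(0.528710805799912))
(array([ 45.7265067 , -61.26592354,  11.15650834]), array([ 0.99999112,  0.00283925, -0.00311434]), np.float64(0.5291242280712132))
```

View pics/w4.png

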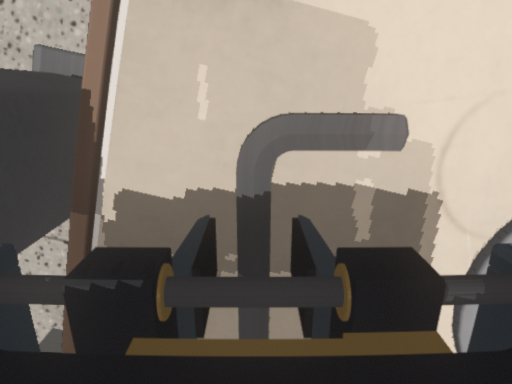

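servo_tool(motion=[2,-9,0,0,0,0,45,2,-9,0,0,0,0,45,2,-9,0,0,0,0,45,2.2,-8,0,0,0,0,45,0,0,0,0,0,0,0,0,0,0,0,0,0,0,0,0,0,0,0,0,0,0,0,0,0,0,0,0,0,0,0,0,0,0,0,0,0,0,0,0,0,0])

```text
time_s: 9.2
ee_pos: [420.3, 65.5, 21.1]
ee_rot: [-180.0, 0.0, 13.3]
force: [-0.4, -0.3, -0.5]
gripper_width: 16.6
```

servo_tool(motion=[0,0,0,0,0,0,0,0,0,0,0,0,0,0,0,0,0,0,0,0,0])

```text
time_s: 9.45
ee_pos: [420.3, 65.5, 21.1]
ee_rot: [-180.0, 0.0, 13.3]
force: [0.0, -0.7, -0.8]
gripper_width: 16.5
```

```bash
cat > g2.py <<'E'
from h import *
psi=.231
hd=np.array([np.cos(psi),np.sin(psi),0.])
Rf=np.c_[hd,[np.sin(psi),-np.cos(psi),0],[0,0,-1]]
M=np.array([566.8,0.3,137.8])
TIP=np.array([72,-97.2,11.15])
def Rr(lift): return R.from_rotvec(-lift*hd).as_matrix()@Rf
def tcp(tip,lift): return tip-Rr(lift)@TIP
def delta(tgt,Rt):
    s=sensors.state();Rc=R.from_euler('xyz',s['ee_rot'],degrees=True)
    print('dpos',np.round(tgt-s['ee_pos'],2),'rv',np.round((R.from_matrix(Rt)*Rc.inv()).as_rotvec(),4),'q',np.round(s['qpos'],1),'F',np.round(s['force'],1),'T',np.round(s['torque'],2),'w',s['gripper_width'],s['time_s'])
E
python3 - <<'E'
from g2 import *
print(tcp(M,.45))
delta(tcp(M-40*hd,.45),Rr(.45))
E
```

```text
[515.64067696 -96.6620884  190.11863511]
dpos [  56.41 -171.34  169.06] rv [-0.4382 -0.1041 -0.0006] q [  7.3  20.6 124.6   0.   34.9  -6. ] F [ 0.  -0.7 -0.8] T [-0.14 -0.15  0.  ] w 16.467712499934823 9.45
```

servo_tool(motion=[0,0,20,0,0,0,0,0,0,20,0,0,0,0,0,0,20,0,0,0,0,8,-24.5,15.6,-0.1095,-0.026,0,0,8,-24.5,15.6,-0.1095,-0.026,0,0,8,-24.5,15.6,-0.1095,-0.026,0,0,8,-24.5,15.6,-0.1095,-0.026,0,0,8,-24.5,15.6,0,0,0,0,8,-24.5,15.6,0,0,0,0,8,-24.5,15.6,0,0,0,0])

```text
time_s: 10.28
ee_pos: [475.6, -106.0, 189.8]
ee_rot: [154.3, 0.2, 13.4]
force: [0.8, 0.9, -3.8]
gripper_width: 16.5
```

servo_tool(motion=[0,0,0,0,0,0,0,0,0,0,0,0,0,0])

```text
time_s: 10.45
ee_pos: [475.9, -106.5, 190.1]
ee_rot: [154.3, -0.0, 13.1]
force: [-0.4, -0.7, -4.9]
gripper_width: 16.5
```

Run:
```python
from g2 import *
delta(tcp(M-40*hd,.45),Rr(.45))
shot('wrist','w5');shot('side','s5')
```

```text
dpos [0.79 0.71 0.01] rv [-0.0015 -0.      0.0024] q [  2.   10.5 112.2 -30.8  56.1   6.2] F [-0.4 -0.7 -4.9] T [ 0.48  0.02 -0.04] w 16.4620233570081 10.45
```

View pics/w5.png

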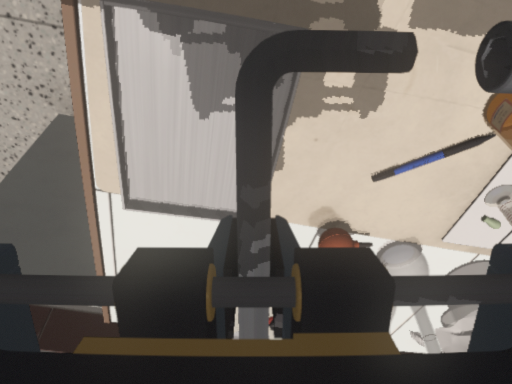

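View pics/s5.png

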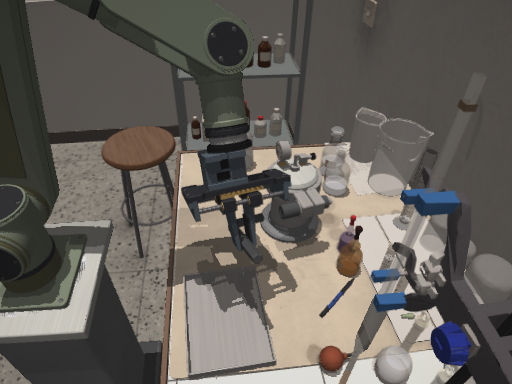

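Run:
```python
from kp import *
P=key_in_tool('w5')
w=dict(load('w5'));w['extrinsics']=np.array(w['T_tool_cam'])
def D(x0,y0,x1,y1):
    vv,uu=np.mgrid[y0:y1,x0:x1];uv=np.c_[uu.ravel(),vv.ravel()];return uv,dep(w,uv)
uv,P=D(190,10,500,285)
L=P[(abs(P[:,0])<12)&(P[:,2]>-4)&(P[:,2]<16)&(P[:,1]<-22)&(P[:,1]>-80)]
print('long',len(L),cyl2(L,9.1,1,(0,10),(0,0)))
S=P[(P[:,0]>24)&(P[:,0]<66)&(P[:,2]>-4)&(P[:,2]<18)&(P[:,1]<-75)]
print('short',len(S),cyl2(S,9.1,0,(-97,10),(0,0)))
S=P[(P[:,0]>24)&(P[:,0]<90)&(P[:,2]>-4)&(P[:,2]<18)&(P[:,1]<-80)]
print('tip x',np.percentile(S[:,0],[50,90,98,99.5,100]))
uv,Q=D(470,10,512,105)
k=(Q[:,2]<40)&(Q[:,0]>80)
print(k.sum(),Q[k].min(0),Q[k].max(0));Q=Q[k]
for r in range(0,len(Q),40): print(uv[k][r],Q[r].round(1))
a=cv2.imread('pics/w5.png')[0:120,380:512];cv2.imwrite('pics/w5z.png',cv2.resize(a,None,fx=5,fy=5,interpolation=cv2.INTER_CUBIC))
```

```text
long 4417 (array([ -0.89230199, -52.38703548,  11.85884879]), array([ 1.81239114e-03,  9.99998087e-01, -7.35490560e-04]), np.float64(0.522937538603232))
short 4024 (array([ 44.87545451, -97.16544484,  11.93800673]), array([ 0.99999154, -0.00396424, -0.0011011 ]), np.float64(0.546882663374185))
tip x [46.50211076 65.01282584 68.84136278 70.22802176 71.34885803]
2234 [ 109.83319013 -112.61586334   -2.95479674] [125.43005279 -80.57222816  26.61774383]
[502  21] [ 112.8 -112.6   11.5]
[497  24] [ 110.9 -111.3   12.1]
[502  26] [ 111.1 -109.9    8.5]
[501  28] [ 111.8 -109.3   10. ]
[494  30] [ 111.4 -109.1   14.3]
[511  31] [ 110.7 -106.7    1.6]
[502  33] [ 110.7 -106.7    7.4]
[488  35] [ 111.3 -107.4   18.1]
[500  36] [ 110.9 -105.6    8.8]
[511  37] [ 110.2 -104.     0.3]
[493  39] [ 112.1 -105.2   15.2]
[503  40] [ 117.7 -105.1   15.9]
[481  42] [ 111.1 -104.8   22.6]
[489  43] [ 112.1 -103.7   17.7]
[497  44] [ 115.8 -103.4   17. ]
[504  45] [ 119.4 -103.    16.9]
[478  47] [ 112.  -102.8   26. ]
[485  48] [ 111.7 -101.7   19.7]
[491  49] [ 114.5 -101.3   19.2]
[497  50] [ 116.9 -1
[... 395 characters left out ...]
3.8  22.2]
[480  66] [110.4 -93.2  19.6]
[484  67] [112.8 -92.8  19.9]
[487  68] [112.7 -92.2  17.4]
[490  69] [115.5 -91.9  19. ]
[493  70] [116.4 -91.4  18. ]
[496  71] [119.  -91.1  19.4]
[499  72] [119.1 -90.5  17.1]
[502  73] [110.5 -89.2   3. ]
[505  74] [111.2 -88.7   1.9]
[509  75] [110.6 -88.1  -1.7]
[477  77] [111.5 -88.1  22.5]
[481  78] [112.  -87.6  19.9]
[486  79] [111.9 -87.   15.7]
[491  80] [110.  -86.3   9.1]
[497  81] [110.6 -85.7   5.6]
[503  82] [111.2 -85.3   2.3]
[511  83] [114.4 -84.9   1.3]
[486  85] [110.4 -84.1  12.8]
[494  86] [111.5 -83.6   8.5]
[503  87] [111.6 -83.1   2.3]
[484  89] [111.1 -82.2  14.8]
[496  90] [112.  -81.8   7.3]
[509  91] [117.5 -81.5   5.8]
```

View pics/w5z.png

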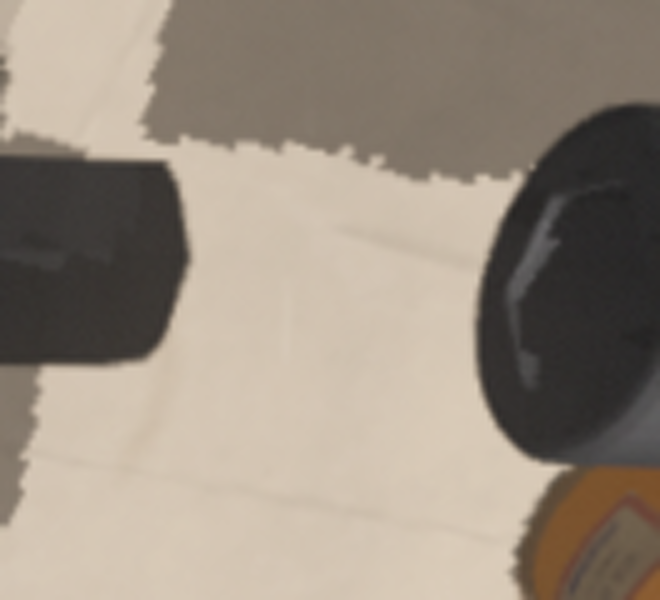

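servo_tool(motion=[10,2.5,0,0,0,0,0,10,2.5,0,0,0,0,0,9.5,2.3,0,0,0,0,0,0,0,0,0,0,0,0,0,0,0,0,0,0,0])

```text
time_s: 10.97
ee_pos: [506.5, -98.2, 189.8]
ee_rot: [154.2, 0.1, 13.3]
force: [0.5, 0.2, -4.0]
gripper_width: 16.8
```

Run:
```python
from g2 import *
delta(tcp(M-10*hd,.45),Rr(.45))
shot('wrist','w6')
a=cv2.imread('pics/w6.png')[0:130,360:512];cv2.imwrite('pics/w6z.png',cv2.resize(a,None,fx=4.5,fy=4.5,interpolation=cv2.INTER_CUBIC))
```

```text
dpos [-0.64 -0.76  0.3 ] rv [-0.0002 -0.001  -0.0012] q [  2.9  13.2 108.6 -30.6  57.3   6.2] F [ 0.5  0.2 -4. ] T [ 0.46 -0.01 -0.  ] w 16.799128681675928 10.9667
```

View pics/w6z.png

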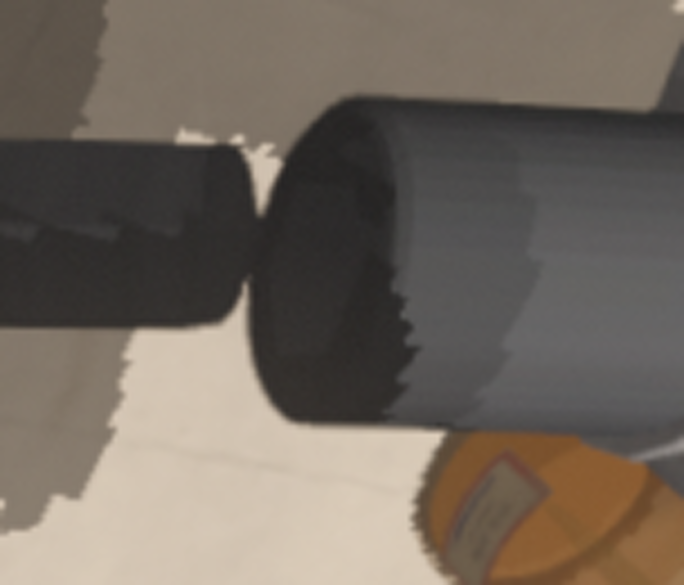

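Run:
```python
from kp import *
w=dict(load('w6'));w['extrinsics']=np.array(w['T_tool_cam'])
vv,uu=np.mgrid[5:285,190:511];uv=np.c_[uu.ravel(),vv.ravel()];P=dep(w,uv)
S=P[(P[:,0]>24)&(P[:,0]<66)&(P[:,2]>-4)&(P[:,2]<18)&(P[:,1]<-80)&(P[:,1]>-112)]
p,d,e=cyl2(S,9.1,0,(-97,10),(0,0));print('short',len(S),p,d,e,'at 72',p+d*(72-p[0])/d[0])
H=P[(P[:,0]>82)&(P[:,2]<30)&(P[:,2]>-12)&(P[:,1]<-70)&(P[:,1]>-125)]
print(len(H),H.min(0),H.max(0))
k=np.ones(len(H),bool)
for i in range(3):
    p,d,e=cyl2(H[k],16,0,(-97,11),(0,0));r=np.linalg.norm(np.cross(H-p,d),axis=1);k=(abs(r-16)<2)&(H[:,0]<110)
    print('head',k.sum(),p,d,e,'at 82',p+d*(82-p[0])/d[0])
print('face x',np.percentile(H[k][:,0],[0,1,3]))
# silhouette-edge check: y extents
for nm,C in (('head',H[k]),('short',S)): print(nm,np.percentile(C[:,1],[0,1,99,100]),C[:,2].min())
```

```text
short 4019 [ 44.87932145 -97.16003202  11.92619611] [ 9.99990604e-01 -4.32822501e-03  2.41287411e-04] 0.5521226525097698 at 72 [ 72.         -97.27741753  11.93274005]
5131 [  82.00088969 -118.78338925   -7.08941722] [121.6361587  -73.35488699  22.7890978 ]
head 4288 [ 95.89043819 -94.93713532  11.09946531] [0.99929649 0.02024833 0.03156796] 1.056115869533382 at 82 [ 82.         -95.21859151  10.66066379]
head 4289 [ 95.29983075 -95.01166846  11.2408609 ] [0.99995806 0.0088043  0.00252199] 0.4241715351610812 at 82 [ 82.         -95.12876909  11.20731741]
head 4289 [ 95.29105007 -95.01169192  11.24266144] [0.99995967 0.00872563 0.00212818] 0.4241357223468675 at 82 [ 82.         -95.12766944  11.21437454]
face x [82.00127347 82.26712875 82.78418988]
head [-110.3878181  -109.74471172  -79.22409994  -78.82489887] -6.664179705702537
short [-106.03932775 -105.53014046  -88.50426716  -88.3688366 ] 0.47566704556660966
```

Run:
```python
from g2 import *
s=sensors.state();Rc=R.from_euler('xyz',s['ee_rot'],degrees=True).as_matrix()
print('hole world',s['ee_pos']+Rc@np.array([82.8,-95.1,11.2]),'axis',Rc@np.array([1,.0087,.002]),'key dir',Rc@np.array([1,-.0043,0]))
rv=Rc@np.array([0,0,1])*.010   # about tool z: x->y
rr=R.from_rotvec(rv).as_matrix()
tip=Rc@np.array([72,-97.28,11.93])
print('rv',rv,'shift',Rc@np.array([0,2.15,-.72])+tip-rr@tip)
```

```text
hole world [567.78512659  -0.84014483 138.24549711] axis [9.75262699e-01 2.21228797e-01 4.20382345e-04] key dir [ 0.97236785  0.23346843 -0.00342815]
rv [ 0.00098461 -0.00423301 -0.00900623] shift [-0.71839416 -1.16682643  1.26932665]
```

servo_tool(motion=[-0.7,-1.2,1.3,0.001,-0.0042,-0.009,0,0,0,0,0,0,0,0,0,0,0,0,0,0,0])

```text
time_s: 11.27
ee_pos: [504.7, -100.1, 191.7]
ee_rot: [154.2, -0.2, 12.7]
force: [-0.2, -0.3, -4.4]
gripper_width: 16.7
```

```bash
cat > rel.py <<'E'
from kp import *
def rel(f):
    s=sensors.state();shot('wrist',f)
    w=dict(load(f));w['extrinsics']=np.array(w['T_tool_cam'])
    vv,uu=np.mgrid[5:285,190:511];uv=np.c_[uu.ravel(),vv.ravel()];P=dep(w,uv)
    S=P[(P[:,0]>24)&(P[:,0]<66)&(P[:,2]>-4)&(P[:,2]<18)&(P[:,1]<-80)&(P[:,1]>-112)]
    p,d,e=cyl2(S,9.1,0,(-97,10),(0,0));a=p+d*(72-p[0])/d[0];print('short tip',a.round(2),d.round(4))
    H=P[(P[:,0]>75)&(P[:,2]<30)&(P[:,2]>-12)&(P[:,1]<-70)&(P[:,1]>-125)]
    k=np.ones(len(H),bool)
    for i in range(4):
        q,g,e=cyl2(H[k],16,0,(-97,11),(0,0));r=np.linalg.norm(np.cross(H-q,g),axis=1);k=(abs(r-16)<2)&(H[:,0]<110)
    b=q+g*(72-q[0])/g[0];print('head',b.round(2),g.round(4),'facex',np.percentile(H[k][:,0],[0,1,3]).round(1))
    print('diff tool',(b-a).round(2)); Rc=R.from_euler('xyz',s['ee_rot'],degrees=True).as_matrix()
    print('diff world',(Rc@(b-a)).round(2),'F',s['force'].round(1),'T',s['torque'].round(2),s['ee_pos'].round(1),s['ee_rot'].round(2))
E
python3 -c "
from rel import *
rel('w7')"
```

```text
short tip [ 72.   -97.19  11.91] [ 1.0e+00 -1.4e-03 -3.0e-04]
head [ 72.   -98.18  12.42] [ 1.     -0.0029 -0.0039] facex [79.8 80.6 81. ]
diff tool [ 0.   -0.99  0.51]
diff world [-0.14  0.65 -0.89] F [-0.2 -0.3 -4.4] T [ 0.41 -0.05 -0.05] [ 504.7 -100.1  191.7] [154.23  -0.24  12.72]
```

servo_tool(motion=[-0.1,0.6,-0.9,0,0,0,0,0,0,0,0,0,0,0,0,0,0,0,0,0,0,0,0,0,0,0,0,0])

```text
time_s: 11.65
ee_pos: [505.0, -99.4, 190.7]
ee_rot: [154.2, -0.2, 12.7]
force: [0.2, 0.7, -3.2]
gripper_width: 16.9
```

```bash
python3 -c "
from rel import *
rel('w8')"
```

```text
short tip [ 72.   -97.23  11.97] [ 1.     -0.0032  0.002 ]
head [ 72.   -97.07  11.93] [ 1.     -0.0034 -0.0093] facex [79.7 80.3 80.6]
diff tool [ 0.    0.16 -0.05]
diff world [ 0.03 -0.12  0.11] F [ 0.2  0.7 -3.2] T [ 0.41  0.04 -0.01] [505.  -99.4 190.7] [154.23  -0.24  12.74]
```

servo_tool(motion=[2.9,0.7,0,0,0,0,0,2.9,0.7,0,0,0,0,0,1.5,0.3,0,0,0,0,0,1.5,0.3,0,0,0,0,0,1.5,0.3,0,0,0,0,0,1.5,0.4,0,0,0,0,0,0,0,0,0,0,0,0])

```text
time_s: 12.28
ee_pos: [517.2, -96.6, 190.7]
ee_rot: [154.2, -0.3, 12.8]
force: [0.9, 0.2, -3.4]
gripper_width: 16.5
```

servo_tool(motion=[2,0.45,0,0,0,0,0,2,0.45,0,0,0,0,0,2,0.45,0,0,0,0,0,0,0,0,0,0,0,0])

```text
time_s: 12.62
ee_pos: [523.4, -95.2, 190.7]
ee_rot: [154.2, -0.3, 12.8]
force: [0.2, 0.1, -4.4]
gripper_width: 16.8
```

```bash
python3 -c "
from rel import *
rel('w9')"
```

```text
short tip [ 72.   -96.86   9.1 ] [ 0.9968  0.0082 -0.0799]
head [ 72.   -97.56  12.63] [ 0.9968  0.0308 -0.074 ] facex [75.  75.3 76.1]
diff tool [ 0.   -0.7   3.52]
diff world [ 0.21 -0.87 -3.48] F [ 0.2  0.1 -4.4] T [ 0.5   0.01 -0.04] [523.4 -95.2 190.7] [154.23  -0.28  12.76]
```

View pics/w9.png

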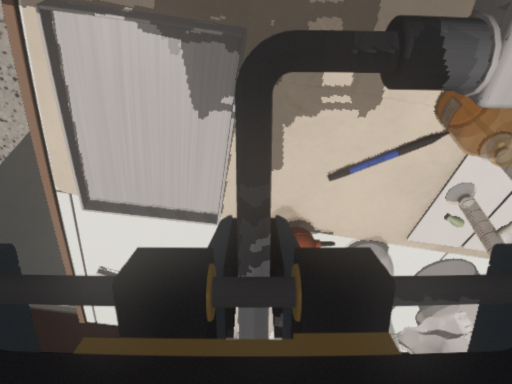

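servo_tool(motion=[2.45,0.55,0,0,0,0,0,2.45,0.55,0,0,0,0,0,2.45,0.55,0,0,0,0,0,2.45,0.55,0,0,0,0,0,0,0,0,0,0,0,0])

```text
time_s: 13.08
ee_pos: [533.3, -93.0, 190.7]
ee_rot: [154.2, -0.3, 12.8]
force: [-0.1, -0.8, -3.8]
gripper_width: 16.7
```

servo_tool(motion=[2.45,0.55,0,0,0,0,0,2.45,0.55,0,0,0,0,0,2.45,0.55,0,0,0,0,0,0,0,0,0,0,0,0])

```text
time_s: 13.42
ee_pos: [540.6, -91.3, 190.7]
ee_rot: [154.2, -0.3, 12.8]
force: [0.6, -0.2, -3.7]
gripper_width: 16.7
```

Inserted about 28 mm, no resistance. On to the bottom.

servo_tool(motion=[2,0.45,0,0,0,0,0,1,0.23,0,0,0,0,0,1,0.23,0,0,0,0,0,0,0,0,0,0,0,0])

```text
time_s: 13.75
ee_pos: [544.2, -90.5, 190.7]
ee_rot: [154.2, -0.2, 12.7]
force: [0.0, -0.8, -4.0]
gripper_width: 16.6
```

servo_tool(motion=[1,0.23,0,0,0,0,0,0,0,0,0,0,0,0])

```text
time_s: 13.92
ee_pos: [545.1, -90.3, 190.7]
ee_rot: [154.2, -0.3, 12.7]
force: [-0.4, -0.7, -4.4]
gripper_width: 16.6
```

servo_tool(motion=[1,0.23,0,0,0,0,0,0,0,0,0,0,0,0])

```text
time_s: 14.08
ee_pos: [546.1, -90.1, 190.7]
ee_rot: [154.2, -0.3, 12.7]
force: [-0.8, 0.2, -3.7]
gripper_width: 16.6
```

servo_tool(motion=[1,0.23,0,0,0,0,0,0,0,0,0,0,0,0])

```text
time_s: 14.25
ee_pos: [546.6, -90.0, 190.6]
ee_rot: [154.2, -0.2, 12.7]
force: [-0.9, 0.8, -3.2]
gripper_width: 16.6
```

```bash
python3 -c "
from rel import *
rel('w10');shot('side','s10')"
```

```text
short tip [ 72.   -96.1   -2.67] [ 0.9504  0.0176 -0.3106]
head [  72.   -100.83    6.05] [0.9384 0.2978 0.1755] facex [75.  75.2 75.7]
diff tool [ 0.   -4.73  8.71]
diff world [-0.07  0.47 -9.9 ] F [-0.9  0.8 -3.2] T [ 0.33  0.19 -0.  ] [546.6 -90.  190.6] [154.22  -0.18  12.74]
```

View pics/w10.png

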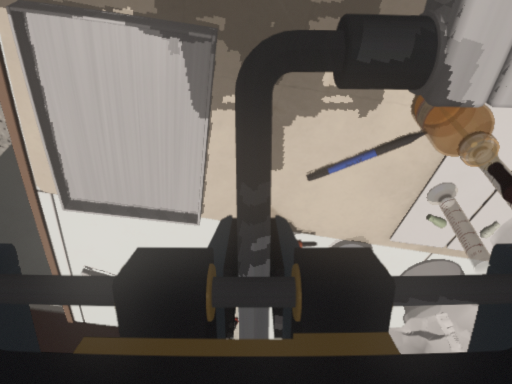

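Run:
```python
import numpy as np
psi=np.radians(12.74);L,h=97.2,11.7
f=lambda p:np.array([L*np.cos(p)-h*np.sin(p),L*np.sin(p)+h*np.cos(p)])
for i in range(16):
    a,b=f(.45-.06*i),f(.45-.06*(i+1));d=b-a
    print(round(.45-.06*(i+1),2),(d[0]*np.sin(psi)).round(1),(-d[0]*np.cos(psi)).round(1),d[1].round(1))
print(.06*np.cos(psi),.06*np.sin(psi))
```

```text
0.39 0.7 -2.9 -5.0
0.33 0.6 -2.6 -5.2
0.27 0.5 -2.3 -5.4
0.21 0.5 -2.0 -5.5
0.15 0.4 -1.7 -5.6
0.09 0.3 -1.4 -5.7
0.03 0.2 -1.0 -5.8
-0.03 0.2 -0.7 -5.8
-0.09 0.1 -0.3 -5.9
-0.15 -0.0 0.0 -5.9
-0.21 -0.1 0.3 -5.9
-0.27 -0.2 0.7 -5.8
-0.33 -0.2 1.0 -5.8
-0.39 -0.3 1.4 -5.7
-0.45 -0.4 1.7 -5.6
-0.51 -0.5 2.0 -5.5
0.05852284947731534 0.013231632138760923
```

servo_tool(motion=[0.7,-2.9,-5.0,0.0585,0.0132,0,0,0.6,-2.6,-5.2,0.0585,0.0132,0,0,0,0,0,0,0,0,0,0,0,0,0,0,0,0])

```text
time_s: 14.68
ee_pos: [547.9, -95.6, 180.6]
ee_rot: [161.1, -0.2, 12.6]
force: [-1.8, 2.0, -1.8]
gripper_width: 16.9
```

```bash
python3 -c "
from h import *
s=sensors.state();print(s['force'],s['torque'],s['ee_pos'],s['ee_rot'],s['gripper_width'])"
```

```text
[-1.78634786  2.04599274 -1.76675393] [0.35187305 0.29513903 0.24543673] [547.93807897 -95.63799455 180.56291206] [161.08350337  -0.2230285   12.63810836] 16.90064994730189
```

servo_tool(motion=[0.5,-2.3,-5.4,0.0585,0.0132,0,0,0.5,-2.0,-5.5,0.0585,0.0132,0,0,0.4,-1.7,-5.6,0.0585,0.0132,0,0,0,0,0,0,0,0,0])

```text
time_s: 15.02
ee_pos: [549.7, -101.7, 163.8]
ee_rot: [171.5, -0.2, 12.6]
force: [-2.0, 4.8, 1.1]
gripper_width: 16.7
```

```bash
python3 -c "
from h import *
s=sensors.state();print(s['force'],s['torque'],s['ee_pos'],s['ee_rot'],s['gripper_width']);shot('wrist','w11')"
```

```text
[-1.9533834   4.80899934  1.08423092] [0.58215795 0.16656177 0.49729644] [ 549.66275923 -101.67285701  163.76866688] [171.50397     -0.22020586  12.57214476] 16.702708913490522
```

View pics/w11.png

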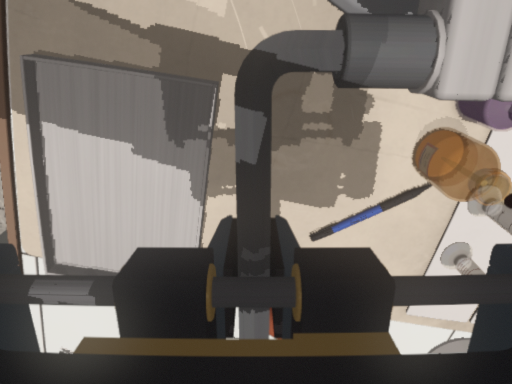

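servo_tool(motion=[0.2,-0.8,-5.7,0.0585,0.0132,0,0,0.1,-0.5,-5.8,0.0585,0.0132,0,0,0.2,-0.4,-5.8,0.0585,0.0132,0,0,0,0,0,0,0,0,0])

```text
time_s: 15.4
ee_pos: [550.6, -104.4, 146.7]
ee_rot: [-178.4, -0.2, 12.5]
force: [-1.2, 0.2, 3.8]
gripper_width: 16.3
```

```bash
python3 -c "
from h import *
s=sensors.state();print(s['force'],s['torque'],s['ee_pos'],s['ee_rot'],s['gripper_width']);shot('wrist','w12')"
```

```text
[-1.24311441  0.23715341  3.75495431] [-0.12451742 -0.04803406  0.34411752] [ 550.58937015 -104.43565158  146.72761595] [-178.36411115   -0.20135345   12.54477273] 16.330071796336618
```

View pics/w12.png

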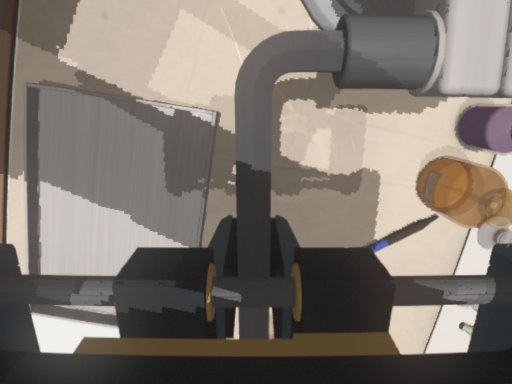

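servo_tool(motion=[0.1,-0.3,-5.9,0.0585,0.0132,0,0,0,0,-5.9,0.0585,0.0132,0,0,-0.1,0.3,-5.9,0.0585,0.0132,0,0,0,0,0,0,0,0,0])

```text
time_s: 15.78
ee_pos: [550.8, -104.3, 129.0]
ee_rot: [-168.1, -0.2, 12.5]
force: [-0.5, -2.9, 5.0]
gripper_width: 16.7
```

```bash
python3 -c "
from h import *
s=sensors.state();print(s['force'],s['torque'],s['ee_pos'],s['ee_rot'],s['gripper_width'])"
```

```text
[-0.47428947 -2.85008706  4.99435145] [-0.42367118 -0.26765404  0.27325457] [ 550.8456466  -104.25115089  128.95551516] [-168.09165994   -0.20361525   12.50530499] 16.68253903001974
```

servo_tool(motion=[-0.2,0.7,-5.8,0.0585,0.0132,0,0,-0.2,1.0,-5.8,0.0585,0.0132,0,0,0,0,0,0,0,0,0])

```text
time_s: 16.03
ee_pos: [550.6, -102.4, 117.3]
ee_rot: [-161.3, -0.2, 12.5]
force: [0.7, -3.5, 5.4]
gripper_width: 16.5
```

```bash
python3 -c "
from h import *
s=sensors.state();print(s['force'],s['torque'],s['ee_pos'],s['ee_rot'],s['gripper_width']);shot('wrist','w13')"
```

```text
[ 0.65861549 -3.47489942  5.36966759] [-0.55111167 -0.38316242  0.17488334] [ 550.62035499 -102.43806246  117.25755755] [-161.27279683   -0.19199178   12.4827293 ] 16.51761973293717
```

View pics/w13.png

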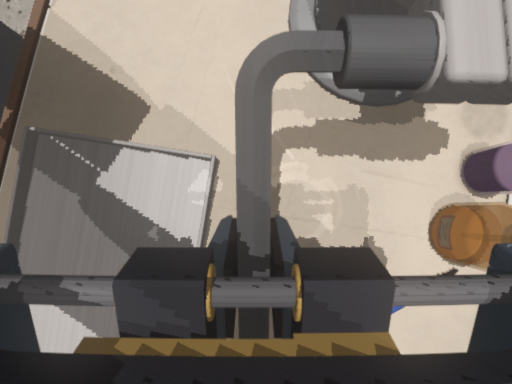

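servo_tool(motion=[-0.3,1.4,-5.7,0.0585,0.0132,0,0,0,0,0,0,0,0,0])

```text
time_s: 16.25
ee_pos: [550.4, -101.1, 111.7]
ee_rot: [-157.9, -0.2, 12.5]
force: [0.6, -5.4, 4.2]
gripper_width: 16.6
```

servo_tool(motion=[-0.4,1.7,-5.6,0.0585,0.0132,0,0,0,0,0,0,0,0,0])

```text
time_s: 16.42
ee_pos: [550.4, -99.8, 107.1]
ee_rot: [-154.5, -0.3, 12.5]
force: [-0.5, -6.4, 9.3]
gripper_width: 16.6
```

```bash
python3 -c "
from h import *
s=sensors.state();print(s['force'],s['torque'],s['ee_pos'],s['ee_rot'],s['gripper_width']);shot('side','s14')"
```

```text
[-0.50172594 -6.44275156  9.26007356] [-1.22413185 -0.41340262  0.2184426 ] [550.3653461  -99.78992754 107.11270215] [-154.54191583   -0.28145496   12.53246332] 16.62435795408007
```

View pics/s14.png

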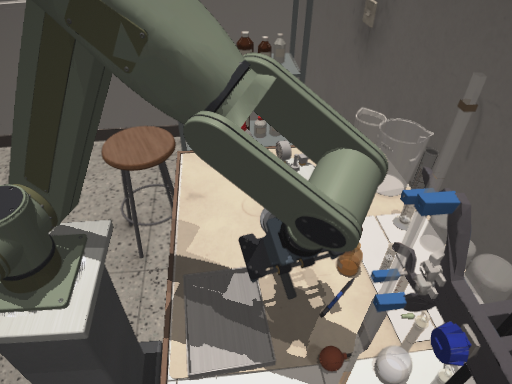

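servo_tool(motion=[-0.1,0.6,-1.8,0.0195,0.0044,0,0,0,0,0,0,0,0,0,0,0,0,0,0,0,0])

```text
time_s: 16.72
ee_pos: [550.5, -99.7, 106.6]
ee_rot: [-153.7, -0.4, 12.6]
force: [-0.8, -8.0, 9.1]
gripper_width: 16.8
```

```bash
python3 -c "
from h import *
s=sensors.state();print(s['force'],s['torque'],s['ee_pos'],s['ee_rot'],s['gripper_width']);shot('wrist','w15')"
```

```text
[-0.82301959 -7.98648078  9.12214225] [-1.68502998 -0.31489452  0.24348383] [550.48532049 -99.65245423 106.57670163] [-153.68111108   -0.35601651   12.61055698] 16.7762239851818
```

View pics/w15.png

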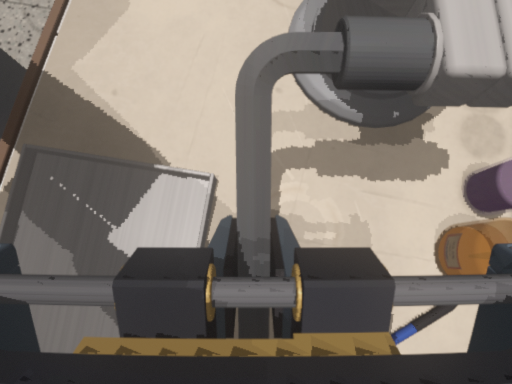

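Run:
```python
from kp import *
for f in('w10','w12','w15'):
    w=dict(load(f));w['extrinsics']=np.array(w['T_tool_cam'])
    vv,uu=np.mgrid[10:285,190:400];P=dep(w,np.c_[uu.ravel(),vv.ravel()])
    L=P[(abs(P[:,0])<12)&(P[:,2]>-6)&(P[:,2]<20)&(P[:,1]<-22)&(P[:,1]>-80)]
    p,d,e=cyl2(L,9.1,1,(0,10),(0,0));print(f,p.round(2),d.round(4),e.round(2),'at elbow',(p+d*(-97-p[1])).round(2))
```

```text
w10 [ -0.95 -52.39  11.84] [ 1.6e-03  1.0e+00 -5.0e-04] 0.53 at elbow [ -1.01 -97.    11.86]
w12 [ -1.15 -52.3   11.47] [ 0.0038  1.     -0.0076] 0.53 at elbow [ -1.32 -97.    11.81]
w15 [ -1.18 -52.36  12.15] [ 0.0025  0.9995 -0.032 ] 0.53 at elbow [ -1.29 -96.98  13.57]
```

servo_tool(motion=[0.5,-2.2,5.5,-0.0585,-0.0132,0,0,0.3,-1.5,5.7,-0.0585,-0.0132,0,0,0,0,0,0,0,0,0])

```text
time_s: 17.02
ee_pos: [550.5, -102.0, 117.7]
ee_rot: [-160.7, -0.3, 12.7]
force: [0.6, -7.0, -2.6]
gripper_width: 16.3
```

```bash
cat > st.py <<'E'
from h import *
s=sensors.state();print(s['force'].round(2),s['torque'].round(3),s['ee_pos'].round(2),s['ee_rot'].round(2),s['gripper_width'].round(2),s['time_s'])
E
python3 st.py
```

```text
Traceback (most recent call last):
  File "st.py", line 2, in <module>
    s=sensors.state();print(s['force'].round(2),s['torque'].round(3),s['ee_pos'].round(2),s['ee_rot'].round(2),s['gripper_width'].round(2),s['time_s'])
                                                                                                               ^^^^^^^^^^^^^^^^^^^^^^^^
AttributeError: 'float' object has no attribute 'round'
```

servo_tool(motion=[0.3,-2.0,2.5,-0.029,-0.0066,0,0,0,0,0,0,0,0,0])

```text
time_s: 17.18
ee_pos: [550.5, -102.6, 119.4]
ee_rot: [-161.9, -0.3, 12.6]
force: [1.8, -2.4, -1.9]
gripper_width: 16.5
```

```bash
sed -i "s/s\['gripper_width'\].round(2)/s['gripper_width']/" st.py; python3 st.py
```

```text
[ 1.83 -2.37 -1.88] [-0.495 -0.502 -0.366] [ 550.47 -102.55  119.44] [-161.93   -0.29   12.62] 16.541679166913557 17.1833
```

servo_tool(motion=[0.1,-0.9,3.0,-0.034,-0.0077,0,0,0,0,0,0,0,0,0])

```text
time_s: 17.35
ee_pos: [550.4, -103.2, 122.2]
ee_rot: [-163.8, -0.3, 12.6]
force: [1.5, -1.1, 0.0]
gripper_width: 16.7
```

```bash
python3 st.py
```

```text
[ 1.53 -1.08  0.01] [-0.132 -0.467 -0.28 ] [ 550.44 -103.24  122.2 ] [-163.79   -0.28   12.63] 16.67738296646755 17.35
```

servo_tool(motion=[-2,-0.45,0,0,0,0,0,-2,-0.45,0,0,0,0,0,-2,-0.45,0,0,0,0,0,0,0,0,0,0,0,0])

```text
time_s: 17.68
ee_pos: [544.2, -104.8, 121.3]
ee_rot: [-163.5, -0.2, 12.5]
force: [2.8, 2.5, 3.7]
gripper_width: 16.5
```

```bash
python3 st.py
```

```text
[2.81 2.48 3.69] [ 1.089 -0.939 -0.397] [ 544.18 -104.84  121.28] [-163.52   -0.24   12.51] 16.48648639565615 17.6833
```

servo_tool(motion=[-2,-0.3,0.8,0,0,0,0,-2,-0.3,0.5,0,0,0,0,0,0,0,0,0,0,0])

```text
time_s: 17.93
ee_pos: [539.1, -106.3, 121.9]
ee_rot: [-163.6, -0.1, 12.6]
force: [1.7, 2.2, 1.2]
gripper_width: 16.4
```

```bash
python3 st.py
```

```text
[1.75 2.25 1.23] [ 0.513 -0.559 -0.16 ] [ 539.06 -106.26  121.87] [-1.6361e+02 -8.0000e-02  1.2610e+01] 16.351510727117336 17.9333
```

Loosening; continue out.

servo_tool(motion=[-2.5,-0.4,0.3,0,0,0,0,-2.5,-0.4,0.2,0,0,0,0,-2.5,-0.5,0,0,0,0,0,0,0,0,0,0,0,0])

```text
time_s: 18.27
ee_pos: [531.2, -107.9, 122.2]
ee_rot: [-163.7, -0.0, 12.6]
force: [0.2, 0.2, -1.5]
gripper_width: 16.4
```

servo_tool(motion=[-4,-0.9,0,0,0,0,0,-4,-0.9,0,0,0,0,0,-4,-0.9,0,0,0,0,0,-4,-0.9,0,0,0,0,0,0,0,0,0,0,0,0])

```text
time_s: 18.68
ee_pos: [514.9, -111.4, 122.3]
ee_rot: [-163.6, -0.0, 12.6]
force: [-0.4, -0.5, -5.6]
gripper_width: 16.6
```

```bash
python3 st.py
```

```text
[-0.39 -0.48 -5.65] [-0.562 -0.22  -0.047] [ 514.87 -111.43  122.28] [-1.6364e+02 -5.0000e-02  1.2600e+01] 16.588828785774577 18.6833
```

servo_tool(motion=[-9,-2,0,0,0,0,0,-9,-2,0,0,0,0,0,-9,-2,0,0,0,0,0,0,0,0,0,0,0,0])

```text
time_s: 19.02
ee_pos: [487.0, -117.3, 122.6]
ee_rot: [-163.6, -0.0, 12.6]
force: [0.0, -0.7, -3.6]
gripper_width: 16.6
```

Run:
```python
from h import *
import st
d=shot('wrist','w16')
a=cv2.imread('pics/w16.png')[0:130,370:512];b=cv2.resize(a,None,fx=4.5,fy=4.5,interpolation=cv2.INTER_CUBIC)
cv2.imwrite('pics/w16z.png',cv2.convertScaleAbs(b,alpha=2.2))
shot('side','s16')
```

```text
[ 0.05 -0.73 -3.61] [-0.515 -0.198  0.011] [ 486.98 -117.26  122.63] [-1.636e+02 -5.000e-02  1.257e+01] 16.63690684226976 19.0167
```

View pics/w16z.png

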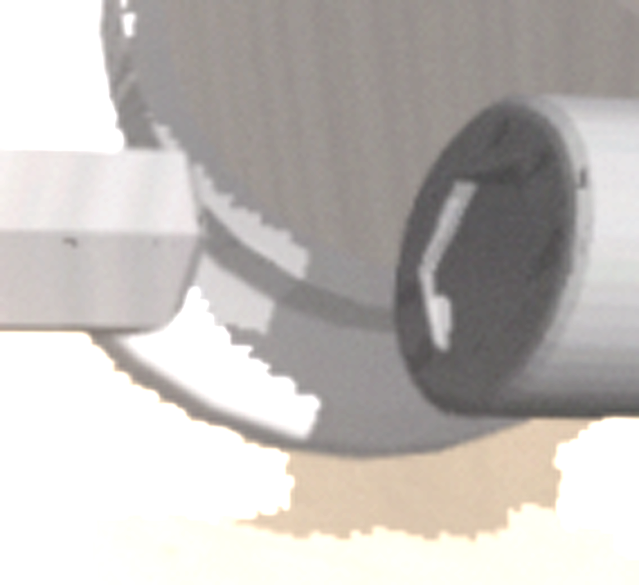

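View pics/s16.png

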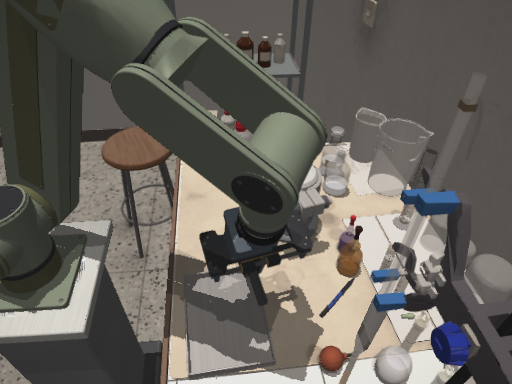

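Run:
```python
from h import *
w=load('w16');psi=.222;hd=np.array([np.cos(psi),np.sin(psi),0]);M=np.array([567.8,-.84,138.2])
uv=np.array([[460,183],[423,272],[440,350],[462,185],[421,270],[437,350]])/4.5+[370,0]-[.0,0]
o,v=ray(w,uv);P=o+v*(((M-o)@hd)/(v@hd))[:,None]
l=np.array([-np.sin(psi),np.cos(psi),0])
y=(P-M)@l;z=P[:,2]-M[2];print(np.c_[y,z,np.hypot(y,z),np.degrees(np.arctan2(z,y))].round(1))
print('edge dirs',np.degrees(np.arctan2(z[1]-z[0],y[1]-y[0])),np.degrees(np.arctan2(z[2]-z[1],y[2]-y[1])))
```

```text
[[   9.6   -3.4   10.2  -19.4]
 [   2.6  -10.4   10.8  -76. ]
 [  -7.1   -7.8   10.6 -132.1]
 [   9.3   -3.1    9.8  -18.3]
 [   3.   -10.8   11.2  -74.6]
 [  -6.9   -8.4   10.8 -129.5]]
edge dirs -134.98888455837752 164.94246867642727
```

servo_tool(motion=[-15,-8.5,0,-0.0697,-0.0155,-0.027,0,-15,-8.5,0,-0.0697,-0.0155,-0.027,0,-15,-8.5,0,-0.0697,-0.0155,-0.027,0,-14,-8.5,0,-0.0697,-0.0155,-0.027,0,-8,-8.5,0,0,0,-0.027,0,-6,-8.5,0,0,0,-0.027,0,0,0,0,0,0,0,0])

```text
time_s: 19.7
ee_pos: [416.7, -169.5, 123.1]
ee_rot: [-180.0, -1.1, 3.3]
force: [-0.5, 0.4, -4.4]
gripper_width: 16.8
```

Run:
```python
from h import *
import st
shot('wrist','w17');shot('top','t17');shot('side','s17')
```

```text
[-0.46  0.43 -4.4 ] [-0.202 -0.159 -0.063] [ 416.69 -169.49  123.1 ] [-179.96   -1.1     3.29] 16.770036138755497 19.7
```

View pics/w17.png

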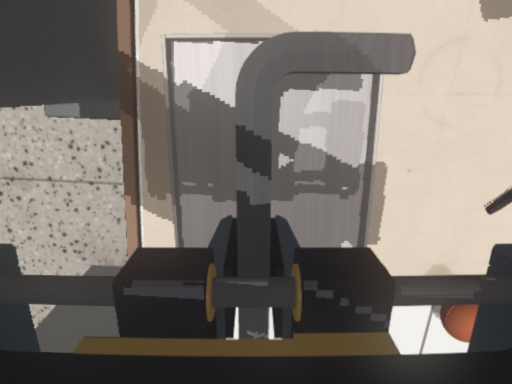

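View pics/s17.png

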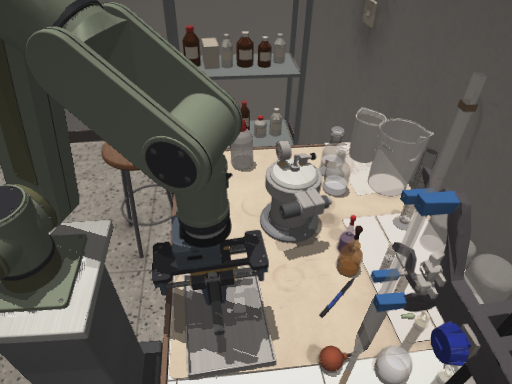

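Run:
```python
from h import *
w=load('w17');W=plane(w,[[165,37],[265,36],[178,240],[379,85],[364,245]],20);print(W.round(1))
```

```text
[[ 349.3  -56.1   20. ]
 [ 419.2  -51.5   20. ]
 [ 358.4 -210.    20. ]
 [ 505.   -79.1   20. ]
 [ 512.9 -206.9   20. ]]
```

servo_tool(motion=[-1,-1.5,-20,0,0.019,0,0,-1,-1.2,-20,0,0,0,0,-0.5,0,-20,0,0,0,0,0,0,-15,0,0,0,0,0,0,-10,0,0,0,0,0,0,-6,0,0,0,0,0,0,-2,0,0,0,0,0,0,0,0,0,0,0])

```text
time_s: 20.52
ee_pos: [414.7, -171.0, 29.5]
ee_rot: [-179.9, 0.0, 3.4]
force: [0.6, 0.7, -5.3]
gripper_width: 16.9
```

Run:
```python
from kp import *
import st
f='w18';shot('wrist',f)
w=dict(load(f));w['extrinsics']=np.array(w['T_tool_cam'])
vv,uu=np.mgrid[10:285,190:420];P=dep(w,np.c_[uu.ravel(),vv.ravel()])
L=P[(abs(P[:,0])<12)&(P[:,2]>-6)&(P[:,2]<20)&(P[:,1]<-22)&(P[:,1]>-80)]
p,d,e=cyl2(L,9.1,1,(0,10),(0,0));print(p.round(2),d.round(4),'elbow',(p+d*(-97-p[1])).round(2),'tip',(p+d*(79-p[1])).round(2))
S=P[(P[:,0]>24)&(P[:,0]<66)&(P[:,2]>-4)&(P[:,2]<20)&(P[:,1]<-80)&(P[:,1]>-112)]
p,d,e=cyl2(S,9.1,0,(-97,10),(0,0));print(p.round(2),d.round(4))
```

```text
[ 0.62  0.66 -5.27] [-0.169 -0.105  0.002] [ 414.65 -170.98   29.47] [-1.799e+02  4.000e-02  3.420e+00] 16.878179455089864 20.5167
[ -0.77 -52.43  12.4 ] [ 0.0017  0.9997 -0.023 ] elbow [ -0.85 -96.99  13.42] tip [-0.54 78.97  9.38]
[ 44.89 -96.61  13.4 ] [ 1.0e+00 -2.4e-03  4.0e-04]
```

View pics/w18.png

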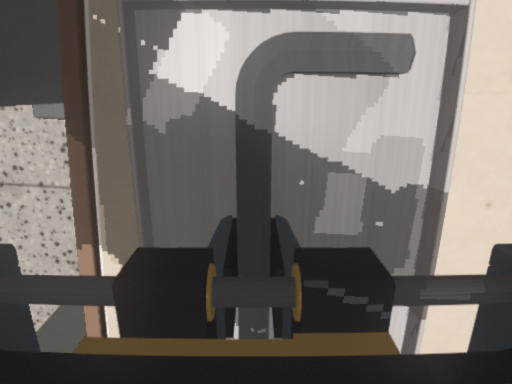

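servo_tool(motion=[0,0,-1.5,0,0,0,0,0,0,-1.3,0,0,0,0,0,0,0,0,0,0,0,0,0,0,0,0,0,40,0,0,0,0,0,0,40,0,0,0,0,0,0,40,0,0,0,0,0,0,40,0,0,0,0,0,0,40,0,0,0,0,0,0,40])

```text
time_s: 21.32
ee_pos: [414.3, -170.9, 27.1]
ee_rot: [-179.9, 0.0, 3.4]
force: [0.1, 0.1, -0.2]
gripper_width: 36.5
```

servo_tool(motion=[0,0,15,0,0,0,40,0,0,20,0,0,0,40,0,0,30,0,0,0,40,0,0,30,0,0,0,40,-5,10,30,0,0,0,40,-5,10,30,0,0,0,40,-5,20,20,0,0,0,40,-5,20,20,0,0,0,40,-5,20,10,0,0,0,40,0,0,0,0,0,0,40])

```text
time_s: 22.15
ee_pos: [389.2, -88.8, 234.3]
ee_rot: [-179.9, -0.2, 3.6]
force: [0.1, -1.2, 0.1]
gripper_width: 36.6
```

Run:
```python
from h import *
import st
shot('wrist','w19');shot('side','s19')
```

```text
[ 0.12 -1.17  0.06] [-0.051 -0.127  0.003] [389.17 -88.84 234.34] [-179.93   -0.22    3.56] 36.61559143444339 22.15
```

View pics/w19.png

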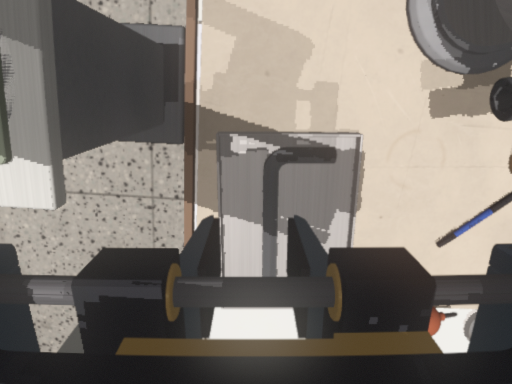

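View pics/s19.png

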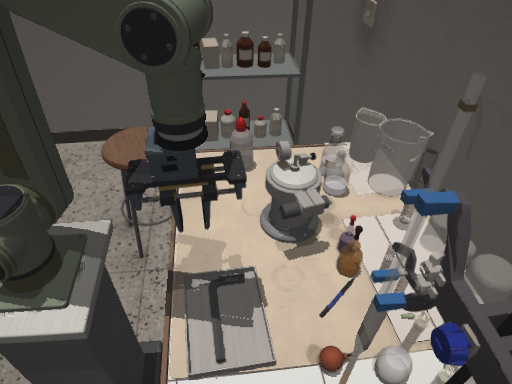

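Run:
```python
from h import *
s=load('s19')
P=plane(s,[[219,357],[243,279],[213,281]],13);print(P.round(1))
C=np.array([433.5,-158,0]);y=.06
d=P-C;print(np.c_[d[:,0]*np.cos(y)+d[:,1]*np.sin(y),-d[:,0]*np.sin(y)+d[:,1]*np.cos(y)].round(1))
vv,uu=np.mgrid[283:355,214:219];Q=dep(s,np.c_[uu.ravel(),vv.ravel()]);k=Q[:,2]>12;print(k.sum(),np.polyfit(Q[k,1],Q[k,2],1),np.median(Q[k,2]))
a=cv2.imread('pics/s19.png')[130:260,240:350];b=cv2.imread('pics/side0.png')[130:260,240:350];cv2.imwrite('pics/lug.png',cv2.resize(np.hstack([b,a]),None,fx=3.5,fy=3.5,interpolation=cv2.INTER_CUBIC))
```

```text
[[ 416.5 -242.1   13. ]
 [ 476.7  -73.1   13. ]
 [ 411.2  -71.7   13. ]]
[[-22.  -82.9]
 [ 48.2  82.1]
 [-17.1  87.5]]
312 [ -0.56301892 -70.87010415] 21.023290202834005
```

View pics/lug.png

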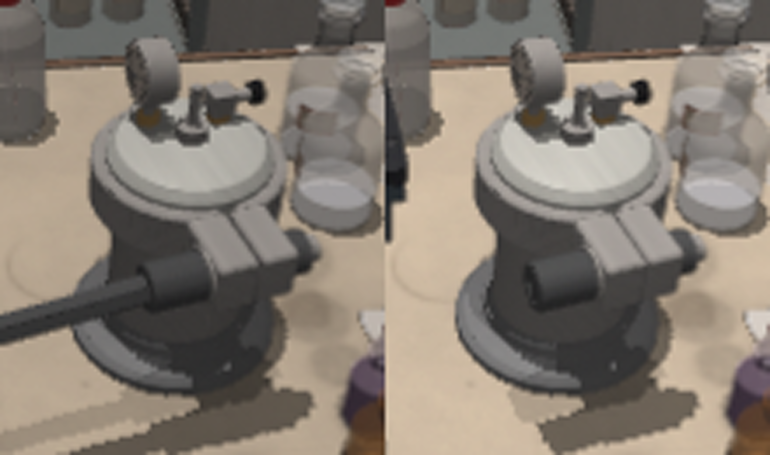

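```bash
python3 -c "
from h import *
print(env.job_done())"
```

```text
the job is handed in; nothing more can be done
None
```

I drew the key out, laid it flat on the bench and let go. I then took it again by the long arm and put the short arm into the bolt until it met resistance, about 34 mm by my estimate (nominal depth 33 mm). I turned the bolt clockwise until the torque rose to about 1.5 N m, above the 1.0 N m given for the stop. After unloading, I drew the key out and laid it in the tray. I handed the job in at about 22 s.

**Bolt:** after the key was out, the socket's corners in the wrist picture gave q ≈ 0.76 rad, and the angle at which the key slid free gave about 0.77 rad. Both agree with the 0.75 rad stop. The gap between the lugs looks the same before and after, so it neither confirms nor contradicts the turn.

**Key:** the last side picture shows it lying in the tray. In the tray frame, in mm:

| Point | x | y |
|---|---|---|
| Elbow | -17 | 87 |
| Short tip | 48 | 82 |
| Long tip | -22 | -83 |

The key's top is about 21 mm above the bench, close to the 22.6 mm expected when flat. My line fit for its tilt was spoiled by stray depth points, so flatness rests on that height and the picture.

**Other checks:** the gripper was clear and the pen and wash bottle looked undisturbed, though I did not measure their positions. My two measurements of the tray's centre differed by about 6 mm in y, which is within the margin left around the key. Drawing the key out met slight binding for the first 10 mm, under 6 N, and it came free once I raised the lever a little.

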